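Load the filters of a bench fume extractor and snap its grille on

TASK

Fit fresh filters to the solder-fume extractor: lay the black carbon cassette in its open filter bay, stack the white pleated pre-filter squarely on top of it, then set the blue grille on top and press it straight down until it snaps in under both blue spring catches. Keep pressing after the click without crushing the filters, and finish like that, with the gripper still on the grille and pushing it firmly down. Leave the bangle, the borax tablet and the brown bottle where they are.

Things in the scene. Friction and masses are not known exactly. Their poses are not given: they have to be found in the camera images.
- extractor: the fume extractor, a fixed grey box 176 (x) x 142 (y) x 60 mm high, intake on top; origin in the centre of its underside, z up, x along the filter bay. Four L-shaped black corner guides bound the bay: 94 x 56 mm inside, legs 14 mm long, rising 34 mm above the seat, then flaring outward 5 mm over 10 mm more. The middle 70 mm of each long side is open for fingers. Knob and switch at -x are not used
- seat (a point): centre of the filter bay, on the black rubber seal frame, 66 mm above the worktop and 6 mm above the housing's top; x along the bay's long side. The frame is sprung: it gives way from 4 N on and bottoms after 3 mm at 16 N
- carbon_cassette: black filter cassette with dark square cells, rigid, 90 (x) x 52 (y) x 12 mm, 140 g; origin in the centre of its underside, x along its length; either end may lead
- prefilter: white filter cassette with paper pleats, rigid, 90 (x) x 52 (y) x 12 mm, 100 g, crushed by more than 50 N; origin in the centre of its underside, x along its length; either end may lead
- grille: blue slatted grille cover, rigid, 100 g, 90 (x) x 52 (y) x 16 mm high; origin in the centre of its underside, x along its length, either end may lead. From the foot of each end a tab 3.5 mm thick and 28 mm wide stands out 8 mm (106 mm overall); it passes between the corner guides to the catch. Lying on the two filters the underside is 24 mm above the seat
- front_catch (a joint): blue spring catch at the bay's -x end, 24 mm wide, 47 mm high, hinged at the housing's top; value: angle (rad) bent outward, 0 when sprung back. Its sloped nose reaches 4 mm over the grille's tab, clear of the filters. The tab meets it with the grille's underside about 37 mm above the seat, bends both catches by 0.11 rad (about 8 to 16 N in all); the force drops at 32 mm and the catches snap back at 25 to 28 mm
- rear_catch (a joint): the same catch at the bay's +x end
- front_catch_nose (a point): tip of the front catch's nose, 49 mm from the bay's centre and 29.5 mm above the seat when not bent
- rear_catch_nose (a point): tip of the rear catch's nose, likewise
- bangle: silver bangle with a teal stone, 72 x 88 x 37 mm, a bystander; origin in the centre of its underside
- borax_tablet: round white borax tablet, 43 mm across, 15 mm high, a bystander; origin in the centre of its underside
- bottle: brown glass bottle with a black cap, 41 mm across, 98 mm high, a bystander; origin in the centre of its underside
Things that resemble listed ones, but are neither listed nor needed, are in the scene too. Leave any purple look-alike of the carbon_cassette alone.

How it is judged:
On the way, in this order (a step that is already met when the one before it is completed fails the run):
1. the carbon cassette lies flat in the filter bay (horizontal distance between carbon_cassette and seat below 0.005 m and angle between the x axis of carbon_cassette and the x axis of seat, either way round below 0.07 rad and z of carbon_cassette in the frame of seat between -0.006 and 0.002 m), for 0.2 s.
2. the pre-filter lies squarely on the carbon cassette in the bay (all of step 1 and horizontal distance between prefilter and seat below 0.005 m and angle between the x axis of prefilter and the x axis of seat, either way round below 0.07 rad and z of prefilter in the frame of seat between 0.006 and 0.014 m), for 0.2 s.
3. the grille has snapped under both catches, which have sprung back (all of step 2 and horizontal distance between grille and seat below 0.005 m and angle between the x axis of grille and the x axis of seat, either way round below 0.07 rad and z of grille in the frame of seat between 0.016 and 0.0255 m and value of joint each of front_catch, rear_catch below 0.04 rad), for 0.2 s.
At the end, for the whole second after the job is handed in: Carbon cassette, pre-filter and grille stacked on the seat within 5 mm and 0.07 rad; grille underside below 25.5 mm over the seat; both catches sprung back (under 0.04 rad); fingers still on the grille (over 3 N) and it presses on the pre-filter with over 3 N; grille still (all of step 3 and contact force between grille and prefilter above 3 N and contact force between the fingers and grille above 3 N and linear speed of grille below 0.02 m/s); the arm keeps its last pose, push and grip.
It fails at once if the filters are crushed: the grille is pressed on the pre-filter with more than 50 N (contact force between grille and prefilter above 50 N).
It fails at once if the bangle is shifted by more than 20 mm or tipped (distance of bangle from where it was at the start of the episode above 0.02 m or angle between bangle's own z axis and vertical above 0.4 rad).
It fails at once if the borax tablet is shifted by more than 20 mm or tipped (distance of borax_tablet from where it was at the start of the episode above 0.02 m or angle between borax_tablet's own z axis and vertical above 0.4 rad).
It fails at once if the bottle is shifted by more than 20 mm or tipped (distance of bottle from where it was at the start of the episode above 0.02 m or angle between bottle's own z axis and vertical above 0.4 rad).
It also fails if it takes over 72 s, if anything falls off the work surface, if the arm or the gripper's body presses on something with over 40 N, if the wrist force passes 120 N, or if a joint passes its speed limit or range.

ROBOT

A 7-joint arm with a two-finger parallel gripper is mounted at the origin on a cart in front of the work surface, level with it; the furniture and walls round the work are solid. World frame = base frame: x ahead of the robot, y to its left, z up, the work surface at z = 0. Lengths are in m, angles in rad, forces in N, time in s.
With the tool pointing down it reaches from about 0.4 to 0.85 m from the base axis. Payload 10.4 kg.
Tool frame: the origin (TCP) lies at the centre of the arm's flange, where the gripper is bolted on; the fingertips stand 173 mm ahead of it and the grasp point (between the pads) lies 155 mm ahead of it (manip.nose_length is the distance from the TCP to the fingertips, in m); z points along the fingers, x is the direction in which the jaws open and shut, and the axes are right-handed (so a half turn about z gives the same grasp; the last joint's range is limited). The gripper opens to 85 mm and grips with 20 to 120 N. Pads are 22 mm wide; open, the fingers measure 114 mm over their backs; the gripper's body (76 mm by 85 mm) begins 54 mm behind the grasp point. The pads swing forward as they close: fully open they stand 13 mm farther back than shut.
Start: joints at [-1.217, 0.332, -0.065, 1.46, 0.022, 1.35, -0.088], TCP at [0.23, 0.581, 0.405] pointing down, gripper open.
Joint ranges: [-2.6, 2.6], [-0.5, 2.12], [-1.47, 1.34], [0.16, 2.42], [-1.27, 4.41], [0.06, 2.06], [-2.6, 2.6]. Speed limits (rad/s): [2.22, 2.22, 2.79, 2.79, 3.14, 3.14, 3.14].

INTERFACE

Orientations are given as a unit quaternion [x, y, z, w].
In Python, from workcell import status, cams, order, manip gives the robot as it stands.
- The arm moves only by the tool servo_tool, never from a script. Its argument "motion" is a list that holds one entry, the list of rows, each a list of 6 numbers: the shift along the tool's x, y, z in units of 50 mm (1.0 is 50 mm), then the turn, a rotation vector about the tool's x, y, z in units of 5 degrees (1.0 is 5 degrees). In form: [[[x, y, z, ax, ay, az], ...]]. A call has 1 to 12 rows; each row shifts and turns the pose as measured when the row begins, along the tool's axes as they then stand; what a row does not reach is not made up. A row lasts 1/10 s, in which the tool goes at most 50 mm and 8.59 degrees, less where a joint would pass 70% of its speed; a pose out of reach is approached as far as the arm can. A call is refused whole if a number of a shift passes 1 or a number of a turn 1, either way. A call with a gripper value outside its range is refused whole. "jaw" is the closure in counts, from 0 (fully open) to 255 (shut), set as the call begins (left out, the last holds). The fingers move at their own pace and stop on an object; "force" is the grip in N (left out, the last holds). Time passes only in rows, so rows that do not move let the fingers close. It gives the time, the measured TCP pose, the force and the opening at its end, in the units of the state.
- status.get_obs(): the state, without advancing time (a new reading comes with each control period).
- cams.camera(name): name is "scene" or "side" or "wrist"; returns a dict with "color" (384x512x3 uint8, red, green, blue), "vertical_fov" (degrees; the focal length in pixels is half the picture's height over the tangent of half this angle, whatever the lens; pixels are square), "cx", "cy" (the principal point, pixels), "extrinsics" (4x4, takes a point from camera to world coordinates). Camera axes: x right, y down, z forward; pixel columns grow to the right and rows downward; lengths in m; the calibration is good to about 2 mm. A picture is of the moment at which its call begins. There is no depth.
- order.hand_in(): hands the job in, once; it reports no verdict.
The state is a dict: "clock": time; "joint_pos": joint angles; "joint_velocities": joint speeds; "tau": joint torques, N m; "position": TCP position; "ee_rot": TCP orientation; "ft_force": force on the tool from outside, world axes, zero at the start; "torque": the same for the moment, N m; "grip_width": opening from 0.0 (shut) to 1.0 (fully open).
Only numpy, scipy, OpenCV 4.12 (cv2) and the standard library are available. Lean on these libraries where they do the work, as an engineer would, in place of code of your own. Each camera call takes 0.05 s, during which the arm holds its last target.

## Working session

There is one attempt and no reset: what is moved stays moved. The work goes in short steps, Python scripts to look and compute and a tool call to move; the robot and the scene stay as the last step left them, time stands still between calls to the robot, and variables do not carry over. Pictures are saved under pics/ and viewed, and the job is handed in when it is done.

Besides the shell and the picture viewer there is one more tool, called by a JSON object that holds its "method" and its "body". servo_tool: Moves the arm, as the interface text tells. Its arguments: {"type":"object","properties":{"motion":{"type":"array","items":{"type":"array","items":{"type":"array","items":{"type":"number"}}}},"jaw":{"type":"number"},"force":{"type":"number"}},"required":["motion"]}

```bash
ls; mkdir -p pics; python3 - <<'E'
from workcell import status, cams, order, manip
import cv2,numpy as np
o=status.get_obs();print({k:np.round(v,3).tolist() for k,v in o.items()}, manip.nose_length)
for n in ["scene","side","wrist"]:
    c=cams.camera(n);cv2.imwrite(f"pics/{n}0.png",c["color"][...,::-1])
    np.savez(f"pics/{n}0.npz",**c)
    print(n,c["vertical_fov"],c["cx"],c["cy"],np.round(c["extrinsics"],3).tolist(), c.keys())
E
```

```text
pics
{'clock': 0.0, 'joint_pos': [-1.217, 0.333, -0.065, 1.461, 0.022, 1.35, -0.088], 'joint_velocities': [0.0, 0.001, -0.0, 0.0, -0.002, -0.001, -0.001], 'tau': [0.001, -62.547, 0.05, -39.158, 0.016, 0.01, 0.0], 'position': [0.23, 0.581, 0.404], 'ee_rot': [0.827, 0.562, -0.001, 0.0], 'ft_force': [1.438, 0.084, 0.47], 'torque': [0.011, 0.026, -0.03], 'grip_width': 1.002} 0.1734
scene 53.12662500775916 255.25863676889432 185.8391866782435 [[0.497, -0.543, 0.677, -0.122], [-0.868, -0.294, 0.401, -0.444], [-0.019, -0.787, -0.617, 0.713], [0.0, 0.0, 0.0, 1.0]] dict_keys(['color', 'vertical_fov', 'cx', 'cy', 'extrinsics'])
side 49.57507164747434 247.9106273269252 190.90548220793065 [[-0.988, -0.107, 0.112, 0.416], [-0.154, 0.646, -0.748, 0.855], [0.008, -0.756, -0.654, 0.866], [0.0, 0.0, 0.0, 1.0]] dict_keys(['color', 'vertical_fov', 'cx', 'cy', 'extrinsics'])
wrist 64.89161156114884 255.9201236987653 194.30640660429114 [[0.368, 0.899, 0.239, 0.169], [0.93, -0.355, -0.097, 0.606], [-0.002, 0.258, -0.966, 0.373], [0.0, 0.0, 0.0, 1.0]] dict_keys(['color', 'vertical_fov', 'cx', 'cy', 'extrinsics'])
```

View pics/scene0.png

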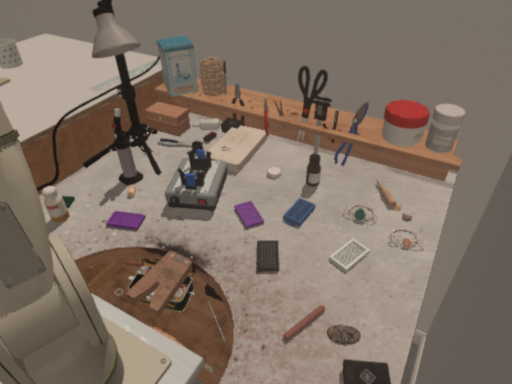

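View pics/side0.png

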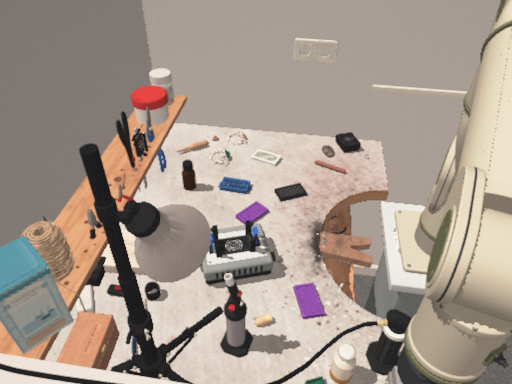

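View pics/wrist0.png

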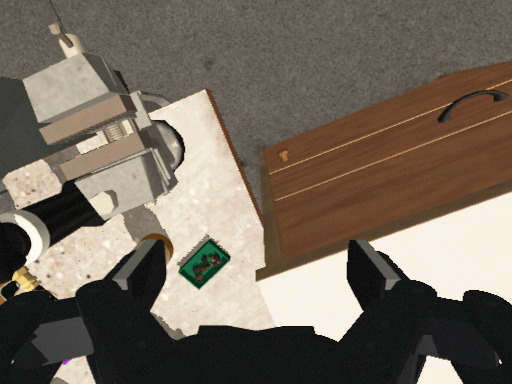

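Candidates, with scene-view pixels:
- **Carbon cassette:** black (268,256). The look-alikes are purple at (249,214) and (126,220), and a black box at (367,375).
- **Pre-filter:** white (350,255). The borax tablet at (274,173) is round.
- **Grille:** blue (299,212). The pliers at (343,152) have blue handles.

I'll check these choices in a close crop and measure their positions.

```bash
cat > h.py <<'E'
import numpy as np,cv2
def load(n): return dict(np.load(f"pics/{n}.npz"))
def f(c): return c["color"].shape[0]/2/np.tan(np.radians(float(c["vertical_fov"]))/2)
def ray(c,p,z):
    p=np.atleast_2d(p).astype(float);F=f(c);E=c["extrinsics"]
    d=np.c_[(p[:,0]-c["cx"])/F,(p[:,1]-c["cy"])/F,np.ones(len(p))]@E[:3,:3].T
    o=E[:3,3];t=(z-o[2])/d[:,2];return o+d*t[:,None]
def proj(c,P):
    P=np.atleast_2d(P);E=c["extrinsics"];q=(P-E[:3,3])@E[:3,:3];F=f(c)
    return np.c_[q[:,0]/q[:,2]*F+c["cx"],q[:,1]/q[:,2]*F+c["cy"]]
E
python3 - <<'E'
from h import *
s=load("scene0");d=load("side0")
a=cv2.resize(s["color"][180:290,220:390],None,fx=4,fy=4,interpolation=cv2.INTER_CUBIC)
cv2.imwrite("pics/c1.png",a[...,::-1])
b=cv2.resize(d["color"][140:290,190:330],None,fx=4,fy=4,interpolation=cv2.INTER_CUBIC)
cv2.imwrite("pics/c2.png",b[...,::-1])
a=cv2.resize(s["color"][130:215,150:250],None,fx=6,fy=6,interpolation=cv2.INTER_CUBIC)
cv2.imwrite("pics/c3.png",a[...,::-1])
for n,p,q,z in [("carbon",(268,256),(291,192),.012),("pre",(350,255),(266,157),.012),("grille",(299,212),(235,185),.016),("extr",(195,180),(238,250),.066),("bottle",(314,183),(189,187),.02),("bangle",(361,214),(219,157),.02),("bangle2",(405,239),(235,138),.02),("borax",(274,173),(0,0),.015)]:
    print(n,ray(s,p,z).round(3)[0,:2],ray(d,q,z).round(3)[0,:2])
E
```

```text
carbon [ 0.425 -0.15 ] [ 0.428 -0.138]
pre [ 0.522 -0.32 ] [ 0.527 -0.309]
grille [ 0.599 -0.151] [ 0.606 -0.138]
extr [0.53  0.138] [0.542 0.17 ]
bottle [ 0.732 -0.138] [ 0.746 -0.101]
bangle [ 0.666 -0.3  ] [ 0.685 -0.272]
bangle2 [ 0.629 -0.422] [ 0.652 -0.396]
borax [ 0.726 -0.009] [ 2.463 -1.746]
```

View pics/c1.png

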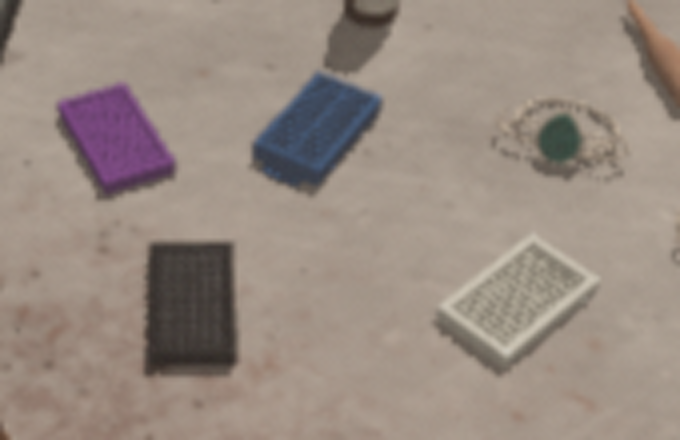

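View pics/c2.png

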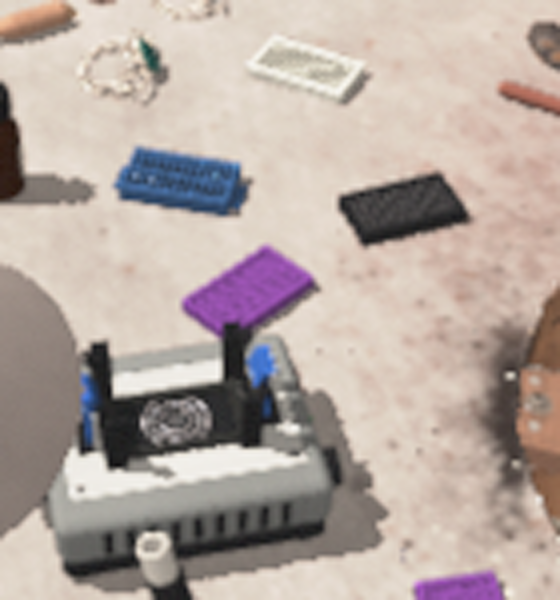

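View pics/c3.png

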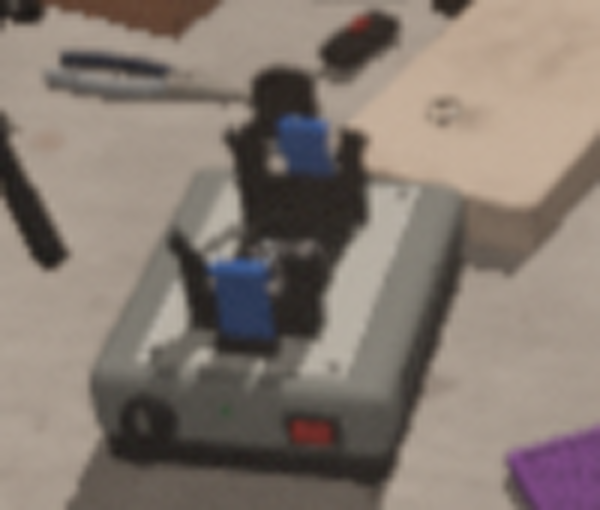

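```bash
python3 - <<'E'
from h import *
s=load("scene0");d=load("side0")
def tri(p,q):
    A=[];b=[]
    for c,x in((s,p),(d,q)):
        o=c["extrinsics"][:3,3];v=ray(c,x,-1)[0]-o;v/=np.linalg.norm(v);M=np.eye(3)-np.outer(v,v);A.append(M);b.append(M@o)
    X=np.linalg.solve(sum(A),sum(b));return X.round(3),proj(s,X).round(),proj(d,X).round()
print("lamp base",ray(s,(130,178),0)); print("lamphead",tri((115,35),(170,235)))
print("stem top",tri((105,8),(95,155)))
for n in ["lampbotpost"]: print(tri((135,130),(125,290)))
print("stuff at left", ray(s,(118,110),0.1),ray(d,(235,340),0))
for nm,c,roi in (("carbon",s,(250,285,235,280)),("pre",s,(322,378,230,275)),("grille",s,(275,322,190,232)),("carbon",d,(270,312,175,205)),("pre",d,(245,290,145,170)),("grille",d,(212,256,172,198))):
    x0,x1,y0,y1=roi;im=c["color"][y0:y1,x0:x1].astype(int);hsv=cv2.cvtColor(c["color"][y0:y1,x0:x1],cv2.COLOR_RGB2HSV).astype(int)
    if nm=="carbon": m=hsv[...,2]<90
    elif nm=="grille": m=(hsv[...,0]>100)&(hsv[...,0]<125)&(hsv[...,1]>110)
    else: m=(hsv[...,2]>195)&(hsv[...,1]<45)
    m=m.astype(np.uint8);k=np.ones((3,3),np.uint8)
    m=cv2.morphologyEx(m,cv2.MORPH_CLOSE,k)
    cs,_=cv2.findContours(m,cv2.RETR_EXTERNAL,cv2.CHAIN_APPROX_NONE);cc=max(cs,key=cv2.contourArea)[:,0,:]+[x0,y0]
    P=ray(c,cc,.010)[:,:2];r=cv2.minAreaRect((P*1000).astype(np.float32));print(nm,r)
E
```

```text
lamp base [[0.50829579 0.38361358 0.        ]]
lamphead (array([0.609, 0.428, 0.393]), array([[113.,  38.]]), array([[166., 230.]]))
stem top (array([0.661, 0.448, 0.497]), array([[112.,  -9.]]), array([[116., 184.]]))
(array([0.674, 0.421, 0.137]), array([[149., 114.]]), array([[151., 313.]]))
stuff at left [[0.69511312 0.59288841 0.1       ]] [[0.51326776 0.37623868 0.        ]]
carbon ((424.67333984375, -148.1241455078125), (101.32166290283203, 51.15644073486328), 28.096948623657227)
pre ((492.7987365722656, -326.9219970703125), (1.6872410774230957, 18.11246681213379), 75.35476684570312)Traceback (most recent call last):
  File "<stdin>", line 19, in <module>
ValueError: max() iterable argument is empty
```

```bash
cat >> h.py <<'E'
from scipy.spatial.transform import Rotation as R
def yawR(a): # tool down, tool x at azimuth a deg
    a=np.radians(a);x=[np.cos(a),np.sin(a),0];y=[np.sin(a),-np.cos(a),0]
    return R.from_matrix(np.array([x,y,[0,0,-1]]).T)
def plan(o,pt,yaw,n,show=12):
    p=np.array(o["position"]);r=R.from_quat(o["ee_rot"]);rt=yawR(yaw)
    dp=(np.array(pt)-p)/n;rv=(r.inv()*rt).as_rotvec();
    rows=[]
    for i in range(min(n,show)):
        q=r*R.from_rotvec(rv*i/n);rows.append(np.r_[q.inv().apply(dp)/.05,np.degrees(rv/n)/5].round(2).tolist())
    print("tot mm",(np.array(pt)-p)*1000//.1/10,"rv deg",np.degrees(rv).round(1));print([[ [x+0. for x in k] for k in rows]] if 1 else 0)
def yaw(o):
    v=R.from_quat(o["ee_rot"]).apply([1,0,0]);return np.degrees(np.arctan2(v[1],v[0]))
E
python3 - <<'E'
from h import *
from workcell import status
o=status.get_obs();plan(o,[.42,-.14,.36],-62,26)
E
```

```text
tot mm [ 190.  -721.1  -44.2] rv deg [1.000e-01 0.000e+00 1.304e+02]
[[[-0.46, 0.34, 0.03, 0.0, 0.0, 1.0], [-0.43, 0.38, 0.03, 0.0, 0.0, 1.0], [-0.4, 0.42, 0.03, 0.0, 0.0, 1.0], [-0.36, 0.45, 0.03, 0.0, 0.0, 1.0], [-0.32, 0.48, 0.03, 0.0, 0.0, 1.0], [-0.27, 0.5, 0.03, 0.0, 0.0, 1.0], [-0.23, 0.53, 0.03, 0.0, 0.0, 1.0], [-0.18, 0.54, 0.03, 0.0, 0.0, 1.0], [-0.13, 0.56, 0.03, 0.0, 0.0, 1.0], [-0.08, 0.57, 0.03, 0.0, 0.0, 1.0], [-0.03, 0.57, 0.03, 0.0, 0.0, 1.0], [0.02, 0.57, 0.03, 0.0, 0.0, 1.0]]]
```

{"method": "servo_tool", "body": {"motion": [[[-0.36,0.44,0,0,0,1],[-0.32,0.46,0,0,0,1],[-0.3,0.5,0,0,0,1],[-0.26,0.53,0,0,0,1],[-0.22,0.56,0,0,0,1],[-0.17,0.58,0,0,0,1],[-0.13,0.6,0,0,0,1],[-0.1,0.6,0,0,0,1],[-0.05,0.6,0,0,0,1],[0,0.6,0,0,0,1],[0.03,0.6,0,0,0,1],[0.08,0.6,0,0,0,1]]]}}

```text
clock: 1.35
position: [0.3802, 0.2469, 0.4005]
ee_rot: [0.998, 0.056, -0.003, 0.002]
ft_force: [0.8, -1.1, -0.6]
grip_width: 1.0
```

```bash
python3 - <<'E'
from h import *
from workcell import status
o=status.get_obs();print(o["clock"],o["position"],yaw(o),np.round(o["joint_pos"],2));plan(o,[.42,-.14,.36],-62,16)
E
```

```text
1.35 [0.38016689 0.24686738 0.40051668] 6.464517061880045 [-0.91 -0.05  0.23  1.9   0.01  1.3  -0.57]
tot mm [  39.8 -386.9  -40.6] rv deg [ 0.4  0.2 68.5]
[[[0.0, 0.49, 0.05, 0.0, 0.0, 0.86], [0.03, 0.48, 0.05, 0.0, 0.0, 0.86], [0.07, 0.48, 0.05, 0.0, 0.0, 0.86], [0.1, 0.47, 0.05, 0.0, 0.0, 0.86], [0.14, 0.47, 0.05, 0.0, 0.0, 0.86], [0.17, 0.45, 0.05, 0.0, 0.0, 0.86], [0.21, 0.44, 0.05, 0.0, 0.0, 0.86], [0.24, 0.42, 0.05, 0.0, 0.0, 0.86], [0.27, 0.4, 0.05, 0.0, 0.0, 0.86], [0.3, 0.38, 0.05, 0.0, 0.0, 0.86], [0.33, 0.36, 0.05, 0.0, 0.0, 0.86], [0.35, 0.33, 0.05, 0.0, 0.0, 0.86]]]
```

{"method": "servo_tool", "body": {"motion": [[[0.35,0.23,0,0,0,0],[0.35,0.23,0,0,0,0],[0.35,0.23,0,0,0,0],[0.35,0.23,0,0,0,0],[0.35,0.23,0,0,0,0],[0.35,0.23,0,0,0,0],[0.35,0.23,0,0,0,0],[0.35,0.23,0,0,0,0],[0,0,0,0,0,0],[0,0,0,0,0,0]]]}}

```text
clock: 2.35
position: [0.535, 0.1614, 0.3986]
ee_rot: [0.999, 0.051, -0.004, 0.003]
ft_force: [0.5, -0.7, -0.4]
grip_width: 0.998
```

```bash
cat > snap.py <<'E'
import sys;from workcell import cams,status;import cv2,numpy as np
from h import *
for a in sys.argv[1:]:
    n=a.rstrip("0123456789");c=cams.camera(n);np.savez(f"pics/{a}.npz",**c);cv2.imwrite(f"pics/{a}.png",c["color"][...,::-1])
o=status.get_obs();print(o["clock"],np.round(o["position"],4),"yaw",yaw(o).round(2),"w",o["grip_width"],"F",np.round(o["ft_force"],1), "z",R.from_quat(o["ee_rot"]).apply([0,0,1]).round(3))
E
python3 snap.py wrist1
```

```text
2.4 [0.5349 0.1614 0.3986] yaw 5.91 w 1.0006884017954905 F [-0.1 -0.2 -0.1] z [-0.007 -0.006 -1.   ]
```

View pics/wrist1.png

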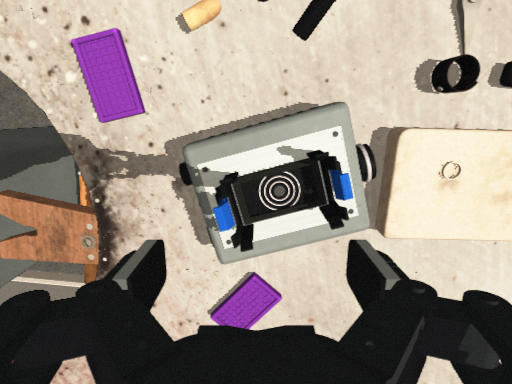

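```bash
python3 - <<'E'
from h import *
w=load("wrist1")
a=cv2.resize(w["color"][95:270,170:380],None,fx=3.8,fy=3.4,interpolation=cv2.INTER_CUBIC)
a=cv2.resize(w["color"][95:270,170:380],None,fx=3.4,fy=3.4,interpolation=cv2.INTER_CUBIC)
cv2.imwrite("pics/c4.png",a[...,::-1])
E
```

```text
(no output)
```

View pics/c4.png

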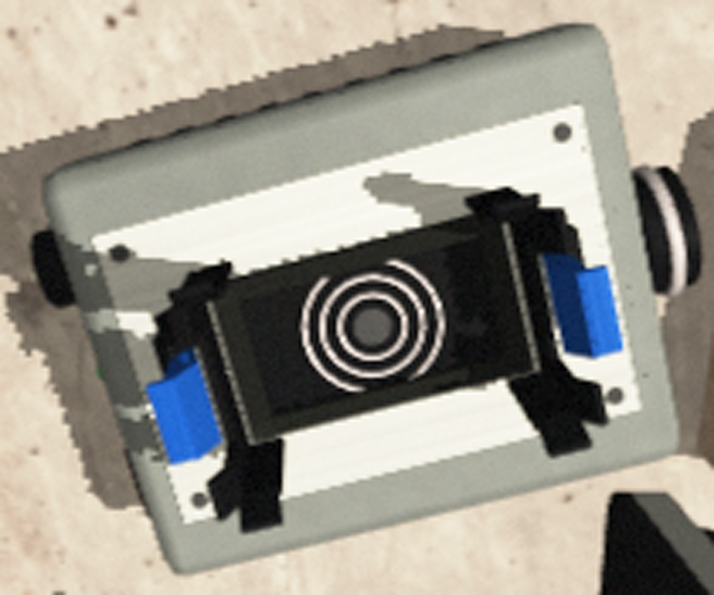

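```bash
python3 - <<'E'
from h import *
w=load("wrist1")
o=np.array([170,95]);k=3.4
px=lambda L:(np.array(L,float)+.5)/k-.5+o
S=ray(w,px([(562,132),(120,253),(199,499),(615,395)]),.0605);print("screws",S.round(4)[:,:2].tolist(),S.mean(0)); 
d=S[0]-S[1]+S[3]-S[2];print("yaw",np.degrees(np.arctan2(d[1],d[0])))
Fr=ray(w,px([(207,300),(504,222),(538,372),(252,443)]),.066);print("frame",Fr.round(4)[:,:2].tolist(),Fr.mean(0));d=Fr[1]-Fr[0]+Fr[2]-Fr[3];print("yaw",np.degrees(np.arctan2(d[1],d[0])),np.linalg.norm(Fr[1]-Fr[0]),np.linalg.norm(Fr[2]-Fr[3]),np.linalg.norm(Fr[3]-Fr[0]),np.linalg.norm(Fr[1]-Fr[2]))
print("ring",[ray(w,px([(372,326)]),z).round(4) for z in (.055,.06,.066)])
# guide feet/catches symmetric: catch top outer corners at z=.107
C=ray(w,px([(150,412),(186,350),(545,255),(607,266)]),.107);print("catch",C.round(4))
C=ray(w,px([(186,350),(220,447),(545,255),(568,350)]),.096);print("nose?",C.round(4),C.mean(0))
E
```

```text
screws [[0.606, 0.2141], [0.479, 0.1646], [0.5092, 0.0864], [0.6364, 0.1357]] [0.55763603 0.15019223 0.0605    ]
yaw 21.23749709772075
frame [[0.5069, 0.1541], [0.5921, 0.1868], [0.6097, 0.1422], [0.5246, 0.1097]] [0.55829995 0.14818121 0.066     ]
yaw 20.945084516550757 0.09128969070553546 0.09104091205257837 0.04778133566378038 0.04797675213385808
ring [array([[0.5584, 0.1485, 0.055 ]]), array([[0.5579, 0.1498, 0.06  ]]), array([[0.5573, 0.1513, 0.066 ]])]
catch [[0.497  0.1316 0.107 ]
 [0.5054 0.1499 0.107 ]
 [0.5952 0.185  0.107 ]
 [0.6115 0.1838 0.107 ]]
nose? [[0.5044 0.1466 0.096 ]
 [0.5161 0.1192 0.096 ]
 [0.598  0.1832 0.096 ]
 [0.6087 0.1577 0.096 ]] [0.55679735 0.1516932  0.096     ]
```

```bash
python3 - <<'E'
from h import *
from workcell import status
o=status.get_obs();plan(o,[.50,-.17,.38],-62,14,14)
E
```

```text
tot mm [ -35.  -331.4  -18.7] rv deg [ 0.5  0.2 67.9]
[[[-0.1, 0.47, 0.03, 0.01, 0.0, 0.97], [-0.06, 0.47, 0.03, 0.01, 0.0, 0.97], [-0.02, 0.48, 0.03, 0.01, 0.0, 0.97], [0.02, 0.48, 0.03, 0.01, 0.0, 0.97], [0.06, 0.47, 0.03, 0.01, 0.0, 0.97], [0.1, 0.46, 0.03, 0.01, 0.0, 0.97], [0.14, 0.45, 0.03, 0.01, 0.0, 0.97], [0.18, 0.44, 0.03, 0.01, 0.0, 0.97], [0.22, 0.42, 0.03, 0.01, 0.0, 0.97], [0.25, 0.4, 0.03, 0.01, 0.0, 0.97], [0.28, 0.38, 0.03, 0.01, 0.0, 0.97], [0.32, 0.36, 0.03, 0.01, 0.0, 0.97], [0.34, 0.33, 0.03, 0.01, 0.0, 0.97], [0.37, 0.3, 0.03, 0.01, 0.0, 0.97]]]
```

{"method": "servo_tool", "body": {"motion": [[[-0.1,0.5,0.03,0,0,1],[-0.06,0.5,0.03,0,0,1],[-0.02,0.5,0.03,0,0,1],[0.02,0.5,0.03,0,0,1],[0.06,0.5,0.03,0,0,1],[0.1,0.5,0.03,0,0,1],[0.15,0.5,0.03,0,0,1],[0.2,0.47,0.03,0,0,1],[0.24,0.45,0.03,0,0,1],[0.28,0.42,0.03,0,0,1],[0.3,0.4,0.03,0,0,1],[0.33,0.38,0.03,0,0,1]]]}}

```text
clock: 3.6
position: [0.4896, -0.1378, 0.3812]
ee_rot: [0.886, -0.463, -0.004, 0.0]
ft_force: [0.2, -0.1, 0.8]
grip_width: 0.998
```

{"method": "servo_tool", "body": {"motion": [[[0.36,0.3,0.03,0,0,1],[0.2,0.2,0,0,0,0.6],[0,0,0,0,0,0]]]}}

```text
clock: 3.9
position: [0.4818, -0.1771, 0.3796]
ee_rot: [0.85, -0.527, -0.004, -0.0]
ft_force: [-0.2, -0.6, -0.1]
grip_width: 1.002
```

```bash
python3 snap.py wrist2
```

```text
3.95 [ 0.4822 -0.176   0.3796] yaw -63.5 w 0.9995867958336936 F [ 0.1  0.6 -0.3] z [-0.007  0.006 -1.   ]
```

View pics/wrist2.png

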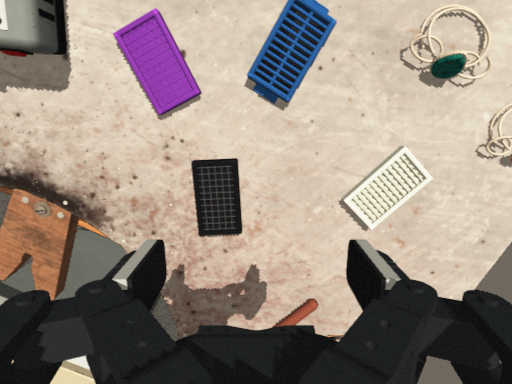

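The wrist view confirms the choices: black celled cassette at (217,197), white pleated pre-filter at (388,188), and blue slatted grille with end tabs at (292,50). The purple look-alike is at (157,62) and the bangle at (450,45).

```bash
cat > meas.py <<'E'
import sys
from h import *
def fit(w,nm,roi,z):
    x0,x1,y0,y1=roi;I=np.ascontiguousarray(w["color"][y0:y1,x0:x1]);h=cv2.cvtColor(I,cv2.COLOR_RGB2HSV).astype(int)
    if nm=="carbon": m=h[...,2]<75
    elif nm=="grille": m=(h[...,0]>95)&(h[...,0]<130)&(h[...,1]>110)
    else: m=(h[...,2]>205)&(h[...,1]<40)
    m=cv2.morphologyEx(m.astype(np.uint8),cv2.MORPH_CLOSE,np.ones((5,5),np.uint8))
    cs,_=cv2.findContours(m,cv2.RETR_EXTERNAL,cv2.CHAIN_APPROX_NONE);cc=max(cs,key=cv2.contourArea)[:,0,:]+[x0,y0]
    P=ray(w,cc,z)[:,:2];(c,s,a)=cv2.minAreaRect((P*1000).astype(np.float32))
    if s[0]<s[1]: a+=90;s=s[::-1]
    print(nm,np.round(c,1),np.round(s,1),"long axis yaw",round((a+90)%180-90,1))
if __name__=="__main__":
    w=load("wrist2")
    fit(w,"carbon",(180,255,145,245),.012)
    fit(w,"pre",(335,440,140,235),.012)
    fit(w,"grille",(240,345,0,115),.010)
E
python3 meas.py
```

```text
carbon [ 432.3 -147.3] [91.  51.5] long axis yaw 29.1
pre [ 531.9 -315.5] [113.8 104.6] long axis yaw -63.6
grille [ 609.  -148.7] [104.4  51.7] long axis yaw -4.4
```

```bash
cat > p.py <<'E'
import sys;from h import *;from workcell import status
a=[float(x) for x in sys.argv[1:]]
plan(status.get_obs(),a[:3],a[3],int(a[4]))
E
python3 p.py .4323 -.1473 .24 -60.9 5
```

```text
tot mm [ -50.    28.6 -139.6] rv deg [ 0.2  0.5 -2.6]
[[[-0.19, 0.13, 0.56, 0.01, 0.02, -0.1], [-0.19, 0.12, 0.56, 0.01, 0.02, -0.1], [-0.19, 0.12, 0.56, 0.01, 0.02, -0.1], [-0.19, 0.12, 0.56, 0.01, 0.02, -0.1], [-0.2, 0.12, 0.56, 0.01, 0.02, -0.1]]]
```

{"method": "servo_tool", "body": {"motion": [[[-0.2,0.13,0.56,0,0.02,-0.1],[-0.2,0.13,0.56,0,0.02,-0.1],[-0.2,0.13,0.56,0,0.02,-0.1],[-0.2,0.13,0.56,0,0.02,-0.1],[-0.2,0.12,0.56,0,0.02,-0.1],[0,0,0,0,0,0]]]}}

```text
clock: 4.55
position: [0.4305, -0.1355, 0.2364]
ee_rot: [0.868, -0.496, 0.0, -0.001]
ft_force: [-0.3, -0.1, 0.8]
grip_width: 1.0
```

```bash
python3 snap.py wrist3; python3 p.py .4323 -.1473 .171 -60.9 4
```

```text
4.6 [ 0.4319 -0.1361  0.2383] yaw -59.5 w 1.002550403249392 F [0.2 0.5 0.2] z [ 0.004  0.001 -1.   ]
tot mm [  0.3 -11.2 -67.3] rv deg [-0.2 -0.1  1.4]
[[[0.05, 0.03, 0.34, -0.01, 0.0, 0.07], [0.05, 0.03, 0.34, -0.01, 0.0, 0.07], [0.05, 0.03, 0.34, -0.01, 0.0, 0.07], [0.05, 0.03, 0.34, -0.01, 0.0, 0.07]]]
```

View pics/wrist3.png

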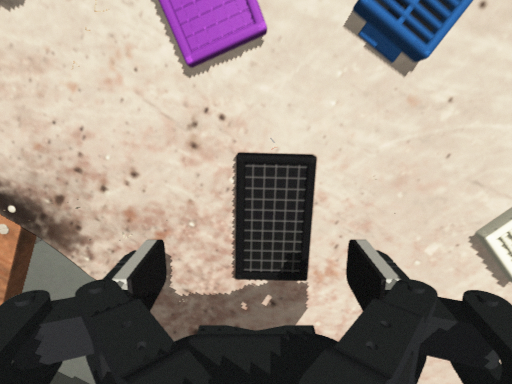

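```bash
python3 - <<'E'
from meas import *
w=load("wrist3");fit(w,"carbon",(215,335,140,284),.012)
E
```

```text
carbon [ 432.4 -146.8] [90.8 51.6] long axis yaw 29.0
```

{"method": "servo_tool", "body": {"motion": [[[0.06,0.04,0.2,0,0,0.1],[0.06,0.04,0.3,0,0,0.1],[0.05,0.03,0.3,0,0,0.07],[0.05,0.03,0.1,0,0,0],[0,0,0,0,0,0]]]}}

```text
clock: 5.1
position: [0.4377, -0.1497, 0.1969]
ee_rot: [0.863, -0.505, 0.006, -0.004]
ft_force: [-0.5, -0.4, 0.2]
grip_width: 1.0
```

```bash
python3 snap.py; python3 p.py .4323 -.1473 .171 -60.9 3
```

```text
5.1 [ 0.4377 -0.1497  0.1969] yaw -60.65 w 1.0000008455502551 F [-0.5 -0.4  0.2] z [ 0.015  0.001 -1.   ]
tot mm [ -5.4   2.4 -26. ] rv deg [-0.8 -0.4  0.2]
[[[-0.03, 0.03, 0.17, -0.05, -0.03, 0.02], [-0.03, 0.03, 0.17, -0.05, -0.03, 0.02], [-0.03, 0.02, 0.17, -0.05, -0.03, 0.02]]]
```

{"method": "servo_tool", "body": {"motion": [[[-0.03,0.03,0.18,-0.05,-0.03,0],[-0.03,0.03,0.18,-0.05,-0.03,0],[-0.03,0.02,0.16,-0.05,-0.03,0],[0,0,0,0,0,0]]]}}

```text
clock: 5.5
position: [0.4331, -0.1475, 0.1704]
ee_rot: [0.863, -0.505, 0.0, -0.001]
ft_force: [0.5, -0.2, 0.3]
grip_width: 1.002
```

```bash
python3 snap.py; python3 p.py .4323 -.1470 .171 -60.9 2
```

```text
5.5 [ 0.4331 -0.1475  0.1704] yaw -60.61 w 1.0016326800510258 F [ 0.5 -0.2  0.3] z [ 0.002  0.001 -1.   ]
tot mm [-0.8  0.5  0.5] rv deg [-0.1  0.   0.3]
[[[-0.01, 0.0, -0.01, -0.01, 0.0, 0.03], [-0.01, 0.0, -0.01, -0.01, 0.0, 0.03]]]
```

Good to within 1 mm, so I'll close.

{"method": "servo_tool", "body": {"motion": [[[0,0,0,0,0,0],[0,0,0,0,0,0],[0,0,0,0,0,0],[0,0,0,0,0,0],[0,0,0,0,0,0],[0,0,0,0,0,0]]], "jaw": 255, "force": 60}}

```text
clock: 6.1
position: [0.4333, -0.1476, 0.1711]
ee_rot: [0.863, -0.505, 0.001, -0.001]
ft_force: [-0.3, -0.1, -0.9]
grip_width: 0.59
```

```bash
python3 snap.py wrist4
```

```text
6.15 [ 0.4333 -0.1476  0.1711] yaw -60.61 w 0.5951339338152981 F [-0.1 -1.2 -1.8] z [ 0.002  0.002 -1.   ]
```

View pics/wrist4.png

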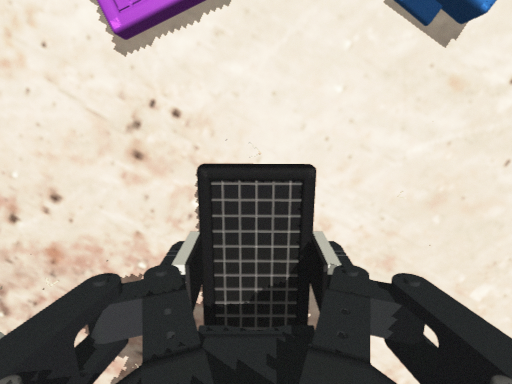

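```bash
python3 - <<'E'
from h import *
w=load("wrist4");T=np.array([.4333,-.1476]);a=np.radians(-60.6);x=np.array([np.cos(a),np.sin(a)]);y=np.array([np.sin(a),-np.cos(a)])
for p in [(203,166),(311,166)]:
    d=ray(w,p,.012)[0,:2]-T;print((d@x).round(4),(d@y).round(4))
E
python3 p.py .5578 .150 .335 -68.9 12
```

```text
-0.0234 -0.0445
0.023 -0.0445
tot mm [124.4 297.5 163.8] rv deg [-0.2  0.   8.3]
[[[-0.33, -0.42, -0.27, 0.0, 0.0, 0.14], [-0.34, -0.42, -0.27, 0.0, 0.0, 0.14], [-0.34, -0.42, -0.27, 0.0, 0.0, 0.14], [-0.35, -0.41, -0.27, 0.0, 0.0, 0.14], [-0.35, -0.41, -0.27, 0.0, 0.0, 0.14], [-0.36, -0.4, -0.27, 0.0, 0.0, 0.14], [-0.36, -0.4, -0.27, 0.0, 0.0, 0.14], [-0.36, -0.4, -0.27, 0.0, 0.0, 0.14], [-0.37, -0.39, -0.27, 0.0, 0.0, 0.14], [-0.37, -0.39, -0.27, 0.0, 0.0, 0.14], [-0.38, -0.38, -0.27, 0.0, 0.0, 0.14], [-0.38, -0.38, -0.27, 0.0, 0.0, 0.14]]]
```

{"method": "servo_tool", "body": {"motion": [[[0,0,-0.3,0,0,0],[0,0,-0.7,0,0,0],[-0.2,-0.25,-0.7,0,0,0.15],[-0.35,-0.45,-0.5,0,0,0.15],[-0.4,-0.48,-0.4,0,0,0.15],[-0.4,-0.48,-0.3,0,0,0.15],[-0.4,-0.48,-0.2,0,0,0.15],[-0.4,-0.48,0,0,0,0.15],[-0.42,-0.46,0,0,0,0.2],[-0.42,-0.46,0,0,0,0.2],[-0.42,-0.46,0,0,0,0.2],[-0.4,-0.4,0,0,0,0.2]]]}}

```text
clock: 7.35
position: [0.5519, 0.1247, 0.3326]
ee_rot: [0.819, -0.573, -0.001, -0.002]
ft_force: [0.4, 0.1, -1.3]
grip_width: 0.592
```

```bash
python3 snap.py; python3 p.py .5578 .150 .335 -68.9 4
```

```text
7.35 [0.5519 0.1247 0.3326] yaw -69.97 w 0.5917601948914076 F [ 0.4  0.1 -1.3] z [ 0.001  0.004 -1.   ]
tot mm [ 5.8 25.2  2.4] rv deg [-0.1  0.2 -1.1]
[[[-0.11, -0.07, -0.01, -0.01, 0.01, -0.05], [-0.11, -0.07, -0.01, -0.01, 0.01, -0.05], [-0.11, -0.07, -0.01, -0.01, 0.01, -0.05], [-0.11, -0.07, -0.01, -0.01, 0.01, -0.05]]]
```

{"method": "servo_tool", "body": {"motion": [[[-0.11,-0.07,0,0,0,-0.05],[-0.11,-0.07,0,0,0,-0.05],[-0.11,-0.07,0,0,0,-0.05],[-0.08,-0.05,0,0,0,-0.05],[0,0,0,0,0,0],[0,0,0,0,0,0]]]}}

```text
clock: 7.95
position: [0.557, 0.1516, 0.3314]
ee_rot: [0.825, -0.565, -0.001, -0.001]
ft_force: [0.6, 0.1, -1.8]
grip_width: 0.59
```

```bash
python3 snap.py wrist5; python3 p.py .5578 .150 .335 -68.9 2
```

```text
8.0 [0.557  0.1516 0.3315] yaw -68.76 w 0.5890709360854202 F [-0.3 -0.3 -2. ] z [-0.001  0.003 -1.   ]
tot mm [ 0.8 -1.6  3.5] rv deg [0.  0.2 0.1]
[[[0.02, 0.0, -0.04, 0.0, 0.02, 0.01], [0.02, 0.0, -0.04, 0.0, 0.02, 0.01]]]
```

View pics/wrist5.png

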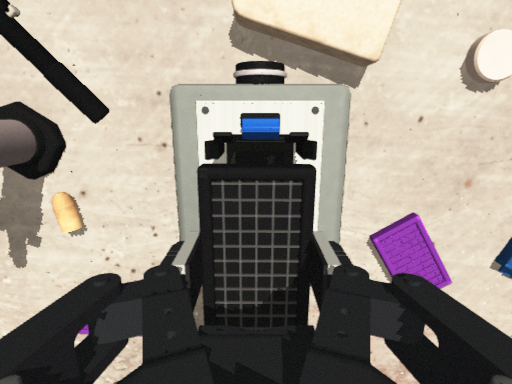

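```bash
python3 - <<'E'
from h import *
w=load("wrist5")
S=ray(w,[(205.5,110),(315.5,110.5)],.0605);print(S.round(4),S.mean(0)); d=S[0]-S[1];print(np.degrees(np.arctan2(d[1],d[0]))-90)
# catch nose/edge: blue catch lateral span at z=.1
B=ray(w,[(241,130),(280,130)],.105);print(B.mean(0))
a=np.radians(21.1);print("seat from screws", S.mean(0)[:2]-.0682*np.array([np.cos(a),np.sin(a)]))
P=ray(w,[(203,168),(311,168)],.172-.012+.0+.0);print()
E
```

```text
[[0.6058 0.2138 0.0605]
 [0.636  0.1351 0.0605]] [0.6209378 0.1744309 0.0605   ]
20.997100773977905
[0.60921231 0.17032871 0.105     ]
seat from screws [0.55731037 0.14987912]
```

{"method": "servo_tool", "body": {"motion": [[[0.02,0,0.2,0,0.02,0],[0.01,0,0.3,0,0.02,0],[0,0,0.3,0,0,0],[0,0,0.1,0,0,0],[0,0,0,0,0,0]]]}}

```text
clock: 8.5
position: [0.557, 0.1482, 0.2817]
ee_rot: [0.825, -0.566, -0.0, 0.001]
ft_force: [-0.5, 0.4, -1.3]
grip_width: 0.592
```

```bash
python3 snap.py; python3 p.py .5574 .150 .244 -69 8
```

```text
8.5 [0.557  0.1482 0.2817] yaw -68.9 w 0.5918233880044605 F [-0.5  0.4 -1.3] z [-0.001 -0.001 -1.   ]
tot mm [  0.3   1.8 -37.8] rv deg [ 0.1 -0.1  0.1]
[[[0.0, 0.0, 0.09, 0.0, 0.0, 0.0], [0.0, 0.0, 0.09, 0.0, 0.0, 0.0], [0.0, 0.0, 0.09, 0.0, 0.0, 0.0], [0.0, 0.0, 0.09, 0.0, 0.0, 0.0], [0.0, 0.0, 0.09, 0.0, 0.0, 0.0], [0.0, 0.0, 0.09, 0.0, 0.0, 0.0], [0.0, 0.0, 0.09, 0.0, 0.0, 0.0], [0.0, 0.0, 0.09, 0.0, 0.0, 0.0]]]
```

{"method": "servo_tool", "body": {"motion": [[[-0.03,0,0.05,0,0,0],[0,0,0.1,0,0,0],[0,0,0.1,0,0,0],[0,0,0.1,0,0,0],[0,0,0.1,0,0,0],[0,0,0.08,0,0,0],[0,0,0,0,0,0]]]}}

```text
clock: 9.2
position: [0.5572, 0.1499, 0.2541]
ee_rot: [0.825, -0.566, 0.001, -0.0]
ft_force: [1.1, 1.2, -2.1]
grip_width: 0.591
```

```bash
python3 snap.py; python3 p.py .5574 .150 .240 -69 4
```

```text
9.2 [0.5572 0.1499 0.2541] yaw -68.88 w 0.5906501071706125 F [ 1.1  1.2 -2.1] z [ 0.002 -0.    -1.   ]
tot mm [  0.1   0.  -14.2] rv deg [-0.1 -0.1  0.1]
[[[0.0, 0.0, 0.07, 0.0, 0.0, 0.01], [0.0, 0.0, 0.07, 0.0, 0.0, 0.01], [0.0, 0.0, 0.07, 0.0, 0.0, 0.01], [0.0, 0.0, 0.07, 0.0, 0.0, 0.01]]]
```

{"method": "servo_tool", "body": {"motion": [[[0,0,0.1,0,0,0],[0,0,0.1,0,0,0],[0,0,0.1,0,0,0],[0,0,0.08,0,0,0],[0,0,0,0,0,0]]]}}

```text
clock: 9.7
position: [0.5573, 0.1498, 0.2345]
ee_rot: [0.825, -0.566, 0.001, -0.001]
ft_force: [-4.7, -0.8, 10.2]
grip_width: 0.593
```

```bash
python3 snap.py; python3 p.py .5574 .150 .236 -69 4
```

```text
9.7 [0.5573 0.1498 0.2345] yaw -68.89 w 0.5934764132605773 F [-4.7 -0.8 10.2] z [ 0.001  0.    -1.   ]
tot mm [0.  0.2 1.5] rv deg [-0.1 -0.   0.1]
[[[0.0, 0.0, -0.01, 0.0, 0.0, 0.01], [0.0, 0.0, -0.01, 0.0, 0.0, 0.01], [0.0, 0.0, -0.01, 0.0, 0.0, 0.01], [0.0, 0.0, -0.01, 0.0, 0.0, 0.01]]]
```

{"method": "servo_tool", "body": {"motion": [[[0,0,0,0,0,0],[0,0,0,0,0,0],[0,0,0,0,0,0],[0,0,-0.5,0,0,0],[0,0,-0.8,0,0,0],[0,0,-0.8,0,0,0],[0,0,0,0,0,0]]], "jaw": 0}}

```text
clock: 10.4
position: [0.557, 0.1496, 0.3415]
ee_rot: [0.824, -0.566, 0.0, 0.001]
ft_force: [0.8, -0.0, -0.4]
grip_width: 1.001
```

```bash
python3 snap.py wrist6 scene6; python3 - <<'E'
from meas import *
from workcell import status
w=load("wrist2")
# prefilter ROI stays
I=w["color"][140:235,335:440];h=cv2.cvtColor(np.ascontiguousarray(I),cv2.COLOR_RGB2HSV)
print(h[48,50],h[5,5],h[12,70],h[48:50,10:90:8].tolist())
E
```

```text
10.5 [0.5557 0.1497 0.337 ] yaw -68.9 w 0.9988378834080159 F [ 0.2 -0.6 -0.3] z [-0.006 -0.004 -1.   ]
[ 27  20 245] [ 17  44 222] [ 28  18 242] [[[16, 42, 225], [23, 39, 151], [28, 13, 249], [27, 23, 243], [27, 19, 247], [27, 20, 245], [26, 18, 247], [27, 36, 225], [25, 37, 222], [26, 14, 250]], [[17, 44, 221], [27, 38, 142], [26, 14, 248], [29, 23, 238], [26, 24, 242], [26, 25, 243], [26, 24, 243], [27, 19, 247], [27, 20, 247], [28, 14, 249]]]
```

View pics/wrist6.png

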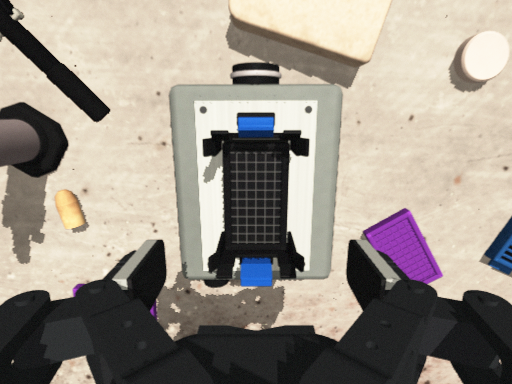

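```bash
sed -i 's/>205)&(h\[...,1\]<40)/>225)\&(h[...,1]<32)/' meas.py; python3 meas.py; python3 p.py .5299 -.3145 .33 -90 12
```

```text
carbon [ 432.3 -147.3] [91.  51.5] long axis yaw 29.1
pre [ 529.5 -318. ] [89.3 51.5] long axis yaw -19.0
grille [ 609.  -148.7] [104.4  51.7] long axis yaw -4.4
tot mm [ -25.9 -464.2   -7.1] rv deg [ 0.4 -0.1 21.1]
[[[0.71, 0.32, 0.01, 0.01, 0.0, 0.35], [0.72, 0.3, 0.01, 0.01, 0.0, 0.35], [0.72, 0.27, 0.01, 0.01, 0.0, 0.35], [0.73, 0.25, 0.01, 0.01, 0.0, 0.35], [0.74, 0.23, 0.01, 0.01, 0.0, 0.35], [0.75, 0.21, 0.01, 0.01, 0.0, 0.35], [0.75, 0.18, 0.01, 0.01, 0.0, 0.35], [0.76, 0.16, 0.01, 0.01, 0.0, 0.35], [0.76, 0.14, 0.01, 0.01, 0.0, 0.35], [0.77, 0.11, 0.01, 0.01, 0.0, 0.35], [0.77, 0.09, 0.01, 0.01, 0.0, 0.35], [0.77, 0.07, 0.01, 0.01, 0.0, 0.35]]]
```

```bash
python3 p.py .5295 -.318 .30 -109 12;  python3 -c "
from workcell import status;print(status.get_obs()['joint_pos'])"
```

```text
tot mm [ -26.3 -467.7  -37.1] rv deg [ 0.4 -0.2 40.1]
[[[0.71, 0.32, 0.06, 0.01, 0.0, 0.67], [0.73, 0.28, 0.06, 0.01, 0.0, 0.67], [0.74, 0.24, 0.06, 0.01, 0.0, 0.67], [0.76, 0.19, 0.06, 0.01, 0.0, 0.67], [0.77, 0.15, 0.06, 0.01, 0.0, 0.67], [0.77, 0.1, 0.06, 0.01, 0.0, 0.67], [0.78, 0.06, 0.06, 0.01, 0.0, 0.67], [0.78, 0.01, 0.06, 0.01, 0.0, 0.67], [0.78, -0.03, 0.06, 0.01, 0.0, 0.67], [0.78, -0.08, 0.06, 0.01, 0.0, 0.67], [0.77, -0.12, 0.06, 0.01, 0.0, 0.67], [0.76, -0.17, 0.06, 0.01, 0.0, 0.67]]]
[-0.78887223  0.29308449  0.53336492  1.70680281 -0.1567362   1.19193353
 -1.41743369]
```

{"method": "servo_tool", "body": {"motion": [[[0.7,0.32,0,0.02,0,0.7],[0.74,0.28,0.05,0.02,0,0.7],[0.76,0.24,0.06,0.02,0,0.7],[0.77,0.19,0.06,0.02,0,0.7],[0.78,0.15,0.06,0,0,0.7],[0.8,0.1,0.06,0,0,0.7],[0.8,0.06,0.06,0,0,0.7],[0.8,0.01,0.06,0,0,0.7],[0.8,-0.03,0.06,0,0,0.7],[0.8,-0.08,0.06,0,0,0.7],[0.78,-0.12,0.06,0,0,0.65],[0.5,-0.1,0.06,0,0,0.5]]]}}

```text
clock: 11.7
position: [0.5134, -0.3213, 0.2871]
ee_rot: [-0.569, 0.822, 0.005, -0.009]
ft_force: [0.3, -0.2, 0.2]
grip_width: 0.999
```

```bash
python3 snap.py; python3 p.py .5295 -.318 .26 -109 4
```

```text
11.7 [ 0.5134 -0.3213  0.2871] yaw -110.57 w 0.9991607110440988 F [ 0.3 -0.2  0.2] z [-0.022 -0.002 -1.   ]
tot mm [ 16.1   3.3 -27.2] rv deg [ 1.1 -0.5 -1.6]
[[[-0.05, -0.07, 0.13, 0.06, -0.03, -0.08], [-0.04, -0.07, 0.13, 0.06, -0.03, -0.08], [-0.04, -0.07, 0.13, 0.06, -0.03, -0.08], [-0.04, -0.07, 0.14, 0.06, -0.03, -0.08]]]
```

{"method": "servo_tool", "body": {"motion": [[[-0.05,-0.07,0.13,0.06,-0.03,-0.08],[-0.05,-0.07,0.13,0.06,-0.03,-0.08],[-0.04,-0.07,0.13,0.06,-0.03,-0.08],[-0.03,-0.05,0.1,0.04,-0.02,-0.06],[0,0,0,0,0,0]]]}}

```text
clock: 12.2
position: [0.5271, -0.3182, 0.2551]
ee_rot: [-0.58, 0.815, 0.003, -0.002]
ft_force: [-0.0, 0.9, 0.2]
grip_width: 0.999
```

```bash
python3 snap.py wrist7; python3 p.py .5295 -.318 .171 -109 4
```

```text
12.25 [ 0.527  -0.3182  0.2555] yaw -109.16 w 0.9993577839060748 F [ 0.6  0.1 -0.2] z [-0.006  0.002 -1.   ]
tot mm [  2.4   0.2 -84.6] rv deg [ 0.4 -0.  -0.2]
[[[-0.01, -0.01, 0.42, 0.02, 0.0, -0.01], [-0.01, -0.01, 0.42, 0.02, 0.0, -0.01], [-0.01, -0.01, 0.42, 0.02, 0.0, -0.01], [-0.01, -0.01, 0.42, 0.02, 0.0, -0.01]]]
```

View pics/wrist7.png

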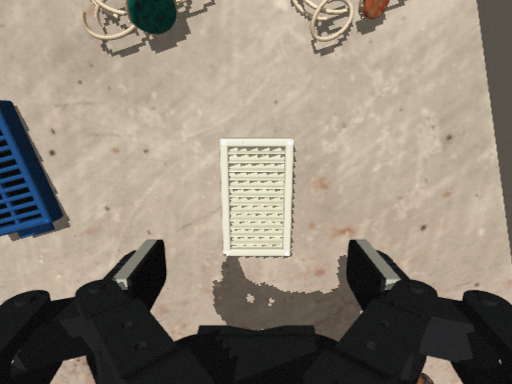

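```bash
python3 - <<'E'
from meas import *
w=load("wrist7");fit(w,"pre",(200,310,125,275),.012)
E
```

```text
pre [ 529.2 -318.5] [88.5 50.8] long axis yaw -19.4
```

{"method": "servo_tool", "body": {"motion": [[[-0.02,-0.02,0.3,0.04,0,0],[-0.01,-0.02,0.4,0.04,0,0],[-0.01,-0.01,0.4,0.02,0,0],[-0.01,0,0.2,0,0,0],[0,0,0,0,0,0]]]}}

```text
clock: 12.75
position: [0.5313, -0.3146, 0.1873]
ee_rot: [-0.581, 0.814, -0.002, 0.002]
ft_force: [-1.5, 0.1, 0.2]
grip_width: 0.998
```

```bash
python3 snap.py; python3 p.py .5295 -.318 .171 -109 3
```

```text
12.75 [ 0.5313 -0.3146  0.1873] yaw -108.98 w 0.9983344759593168 F [-1.5  0.1  0.2] z [ 0.005 -0.001 -1.   ]
tot mm [ -1.9  -3.4 -16.3] rv deg [-0.3  0.   0. ]
[[[0.03, 0.0, 0.11, -0.02, 0.0, 0.0], [0.03, 0.0, 0.11, -0.02, 0.0, 0.0], [0.03, 0.0, 0.11, -0.02, 0.0, 0.0]]]
```

{"method": "servo_tool", "body": {"motion": [[[0.03,0,0.11,-0.02,0,0.02],[0.03,0,0.11,-0.02,0,0.02],[0.02,0,0.1,0,0,0.02],[0,0,0,0,0,0]]]}}

```text
clock: 13.15
position: [0.5305, -0.3191, 0.1717]
ee_rot: [-0.579, 0.816, -0.001, 0.001]
ft_force: [0.0, 0.5, -0.0]
grip_width: 1.0
```

```bash
python3 snap.py; python3 p.py .5293 -.3183 .171 -109.2 2
```

```text
13.15 [ 0.5305 -0.3191  0.1717] yaw -109.3 w 1.0000904938754565 F [ 0.   0.5 -0. ] z [ 0.003 -0.001 -1.   ]
tot mm [-1.3  0.8 -0.8] rv deg [-0.2  0.  -0.1]
[[[0.0, 0.01, 0.01, -0.02, 0.0, -0.01], [0.0, 0.01, 0.01, -0.02, 0.0, -0.01]]]
```

{"method": "servo_tool", "body": {"motion": [[[0,0.03,0.02,-0.03,0,0],[0,0,0,0,0,0],[0,0,0,0,0,0],[0,0,0,0,0,0],[0,0,0,0,0,0],[0,0,0,0,0,0]]], "jaw": 255}}

```text
clock: 13.75
position: [0.5294, -0.319, 0.172]
ee_rot: [-0.578, 0.816, -0.001, 0.001]
ft_force: [-0.2, 0.5, -1.1]
grip_width: 0.591
```

```bash
python3 snap.py wrist8;python3 - <<'E'
from meas import *
w=load("wrist8");
from workcell import status
o=status.get_obs();T=o["position"][:2];a=np.radians(yaw(o));x=np.array([np.cos(a),np.sin(a)]);y=np.array([np.sin(a),-np.cos(a)])
for p in [(203,166),(311,166)]:
    d=ray(w,p,.012)[0,:2]-T;print((d@x).round(4),(d@y).round(4))
E
python3 p.py .5574 .150 .36 -69 14
```

```text
13.8 [ 0.5293 -0.319   0.172 ] yaw -109.31 w 0.5908191774226926 F [-0.1 -0.3 -0.4] z [ 0.003 -0.    -1.   ]
-0.0238 -0.0437
0.023 -0.0437
tot mm [ 28.  468.9 187.9] rv deg [ -0.2  -0.  -40.3]
[[[-0.65, 0.18, -0.27, 0.0, 0.0, -0.58], [-0.65, 0.15, -0.27, 0.0, 0.0, -0.58], [-0.66, 0.12, -0.27, 0.0, 0.0, -0.58], [-0.67, 0.08, -0.27, 0.0, 0.0, -0.58], [-0.67, 0.05, -0.27, 0.0, 0.0, -0.58], [-0.67, 0.02, -0.27, 0.0, 0.0, -0.58], [-0.67, -0.02, -0.27, 0.0, 0.0, -0.58], [-0.67, -0.05, -0.27, 0.0, 0.0, -0.58], [-0.67, -0.08, -0.27, 0.0, 0.0, -0.58], [-0.66, -0.12, -0.27, 0.0, 0.0, -0.58], [-0.65, -0.15, -0.27, 0.0, 0.0, -0.58], [-0.65, -0.18, -0.27, 0.0, 0.0, -0.58]]]
```

View pics/wrist8.png

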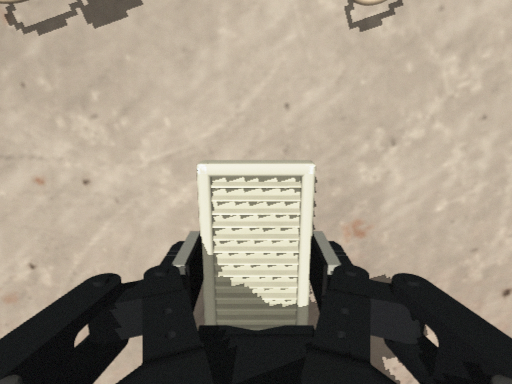

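{"method": "servo_tool", "body": {"motion": [[[0,0,-0.3,0,0,0],[0,0,-0.8,0,0,0],[-0.3,0.08,-0.8,0,0,-0.3],[-0.6,0.14,-0.6,0,0,-0.6],[-0.75,0.12,-0.4,0,0,-0.6],[-0.75,0.08,-0.3,0,0,-0.6],[-0.75,0.05,-0.2,0,0,-0.6],[-0.75,0.02,-0.2,0,0,-0.6],[-0.75,-0.02,0,0,0,-0.6],[-0.75,-0.05,0,0,0,-0.6],[-0.75,-0.08,0,0,0,-0.6],[-0.75,-0.12,0,0,0,-0.6]]]}}

```text
clock: 15.0
position: [0.5521, 0.0307, 0.3712]
ee_rot: [0.762, -0.648, 0.005, -0.003]
ft_force: [0.6, -1.2, -0.4]
grip_width: 0.59
```

```bash
python3 snap.py; python3 p.py .5574 .150 .35 -69 6
```

```text
15.0 [0.5521 0.0307 0.3712] yaw -80.77 w 0.5900914680096827 F [ 0.6 -1.2 -0.4] z [ 0.011 -0.001 -1.   ]
tot mm [  5.3 119.3 -21.3] rv deg [ -0.6  -0.2 -11.8]
[[[-0.39, -0.08, 0.07, -0.02, -0.01, -0.39], [-0.39, -0.09, 0.07, -0.02, -0.01, -0.39], [-0.38, -0.11, 0.07, -0.02, -0.01, -0.39], [-0.38, -0.12, 0.07, -0.02, -0.01, -0.39], [-0.38, -0.13, 0.07, -0.02, -0.01, -0.39], [-0.37, -0.15, 0.07, -0.02, -0.01, -0.39]]]
```

{"method": "servo_tool", "body": {"motion": [[[-0.35,-0.08,0.07,-0.02,0,-0.39],[-0.37,-0.09,0.07,-0.02,0,-0.39],[-0.38,-0.11,0.07,-0.02,0,-0.39],[-0.38,-0.12,0.07,-0.02,0,-0.39],[-0.38,-0.13,0.07,-0.02,0,-0.39],[-0.25,-0.1,0.07,-0.02,0,-0.3],[0,0,0,0,0,0]]]}}

```text
clock: 15.7
position: [0.5565, 0.151, 0.3506]
ee_rot: [0.827, -0.563, 0.002, 0.001]
ft_force: [0.5, -0.4, -1.3]
grip_width: 0.588
```

```bash
python3 snap.py; python3 p.py .5574 .150 .305 -69 5
```

```text
15.7 [0.5565 0.151  0.3506] yaw -68.48 w 0.5880928990903751 F [ 0.5 -0.4 -1.3] z [ 0.002 -0.003 -1.   ]
tot mm [  0.9  -1.1 -45.6] rv deg [-0.  -0.2  0.5]
[[[0.0, 0.0, 0.18, 0.0, -0.01, 0.02], [0.0, 0.0, 0.18, 0.0, -0.01, 0.02], [0.0, 0.0, 0.18, 0.0, -0.01, 0.02], [0.0, 0.0, 0.18, 0.0, -0.01, 0.02], [0.0, 0.0, 0.18, 0.0, -0.01, 0.02]]]
```

{"method": "servo_tool", "body": {"motion": [[[0.01,0,0.15,0,-0.02,0.04],[0.01,0,0.2,0,-0.02,0.04],[0,0,0.2,0,0,0.02],[0,0,0.2,0,0,0],[0,0,0.2,0,0,0],[0,0,0.1,0,0,0],[0,0,0,0,0,0]]]}}

```text
clock: 16.4
position: [0.5571, 0.1457, 0.2925]
ee_rot: [0.822, -0.569, 0.0, 0.001]
ft_force: [0.2, -0.6, -0.3]
grip_width: 0.59
```

```bash
python3 snap.py; python3 p.py .5574 .150 .255 -69 4
```

```text
16.4 [0.5571 0.1457 0.2925] yaw -69.41 w 0.5904536917566477 F [ 0.2 -0.6 -0.3] z [-0.001 -0.002 -1.   ]
tot mm [  0.3   4.3 -37.5] rv deg [ 0.1 -0.1 -0.4]
[[[-0.02, -0.01, 0.19, 0.0, 0.0, -0.02], [-0.02, -0.01, 0.19, 0.0, 0.0, -0.02], [-0.02, -0.01, 0.19, 0.0, 0.0, -0.02], [-0.02, -0.01, 0.19, 0.0, 0.0, -0.02]]]
```

{"method": "servo_tool", "body": {"motion": [[[-0.06,-0.02,0,0,0,-0.04],[-0.02,-0.01,0,0,0,-0.03],[0,0,0.1,0,0,0],[0,0,0.1,0,0,0],[0,0,0.1,0,0,0],[0,0,0.1,0,0,0],[0,0,0.06,0,0,0],[0,0,0,0,0,0]]]}}

```text
clock: 17.2
position: [0.5574, 0.1506, 0.2683]
ee_rot: [0.824, -0.566, 0.001, 0.0]
ft_force: [0.2, 0.1, -0.7]
grip_width: 0.592
```

```bash
python3 snap.py; python3 p.py .5574 .150 .249 -69 4
```

```text
17.2 [0.5574 0.1506 0.2683] yaw -69.0 w 0.5916828750111822 F [ 0.2  0.1 -0.7] z [ 0.001 -0.001 -1.   ]
tot mm [  0.   -0.7 -19.3] rv deg [-0.  -0.1 -0. ]
[[[0.0, 0.0, 0.1, 0.0, 0.0, 0.0], [0.0, 0.0, 0.1, 0.0, 0.0, 0.0], [0.0, 0.0, 0.1, 0.0, 0.0, 0.0], [0.0, 0.0, 0.1, 0.0, 0.0, 0.0]]]
```

{"method": "servo_tool", "body": {"motion": [[[0,0,0.1,0,0,0],[0,0,0.1,0,0,0],[0,0,0.1,0,0,0],[0,0,0.1,0,0,0],[0,0,0.06,0,0,0],[0,0,0,0,0,0]]]}}

```text
clock: 17.8
position: [0.5582, 0.1503, 0.2473]
ee_rot: [0.824, -0.567, 0.0, -0.001]
ft_force: [-3.5, -1.0, 8.5]
grip_width: 0.591
```

```bash
python3 snap.py; python3 p.py .5574 .150 .249 -69 4
```

```text
17.8 [0.5582 0.1503 0.2473] yaw -69.04 w 0.5907258885010306 F [-3.5 -1.   8.5] z [ 0.001  0.001 -1.   ]
tot mm [-0.9 -0.4  1.6] rv deg [-0.1  0.  -0. ]
[[[0.0, 0.0, -0.01, -0.01, 0.0, 0.0], [0.0, 0.0, -0.01, -0.01, 0.0, 0.0], [0.0, 0.0, -0.01, -0.01, 0.0, 0.0], [0.0, 0.0, -0.01, -0.01, 0.0, 0.0]]]
```

Seated at 8.5 N, at the expected height. I'll release it and rise.

{"method": "servo_tool", "body": {"motion": [[[0,0,0,0,0,0],[0,0,0,0,0,0],[0,0,0,0,0,0],[0,0,-0.5,0,0,0],[0,0,-0.8,0,0,0],[0,0,-0.8,0,0,0],[0,0,0,0,0,0]]], "jaw": 0}}

```text
clock: 18.5
position: [0.5577, 0.1502, 0.3534]
ee_rot: [0.824, -0.567, -0.0, 0.001]
ft_force: [0.1, -0.0, -0.1]
grip_width: 1.003
```

```bash
python3 snap.py wrist9; python3 p.py .58 -.13 .34 -90 10
```

```text
18.55 [0.5571 0.1502 0.3509] yaw -69.03 w 0.9972398374221954 F [-0.2  0.4 -0.4] z [-0.004 -0.002 -1.   ]
tot mm [  22.9 -280.3  -10.9] rv deg [ 0.3 -0.1 21. ]
[[[0.54, 0.16, 0.02, 0.01, 0.0, 0.42], [0.55, 0.14, 0.02, 0.01, 0.0, 0.42], [0.55, 0.12, 0.02, 0.01, 0.0, 0.42], [0.55, 0.1, 0.02, 0.01, 0.0, 0.42], [0.56, 0.08, 0.02, 0.01, 0.0, 0.42], [0.56, 0.06, 0.02, 0.01, 0.0, 0.42], [0.56, 0.04, 0.02, 0.01, 0.0, 0.42], [0.56, 0.02, 0.02, 0.01, 0.0, 0.42], [0.56, 0.0, 0.02, 0.01, 0.0, 0.42], [0.56, -0.03, 0.02, 0.01, 0.0, 0.42]]]
```

View pics/wrist9.png

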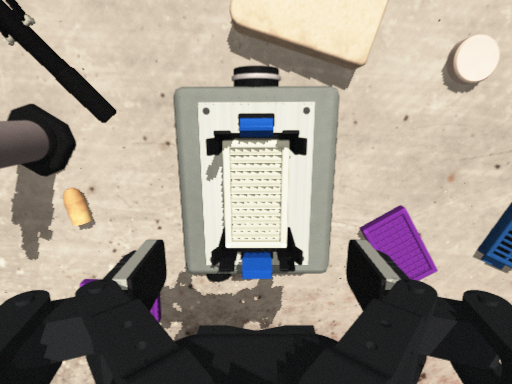

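{"method": "servo_tool", "body": {"motion": [[[0.5,0.16,0,0,0,0.5],[0.56,0.14,0,0,0,0.5],[0.57,0.12,0,0,0,0.5],[0.57,0.1,0,0,0,0.5],[0.57,0.06,0.02,0,0,0.5],[0.57,0.04,0.02,0,0,0.5],[0.57,0.02,0.02,0,0,0.5],[0.57,-0.02,0.02,0,0,0.5],[0.57,-0.05,0.02,0,0,0.5],[0.5,-0.08,0.02,0,0,0.4],[0.2,0,0,0,0,0],[0,0,0,0,0,0]]]}}

```text
clock: 19.75
position: [0.5678, -0.169, 0.3325]
ee_rot: [-0.668, 0.744, 0.005, -0.011]
ft_force: [0.0, 0.9, 0.5]
grip_width: 0.997
```

```bash
python3 snap.py wrist10
```

```text
19.8 [ 0.5679 -0.1681  0.3325] yaw -96.05 w 1.0015426520461428 F [-0.7 -0.6 -0. ] z [-0.023 -0.008 -1.   ]
```

View pics/wrist10.png

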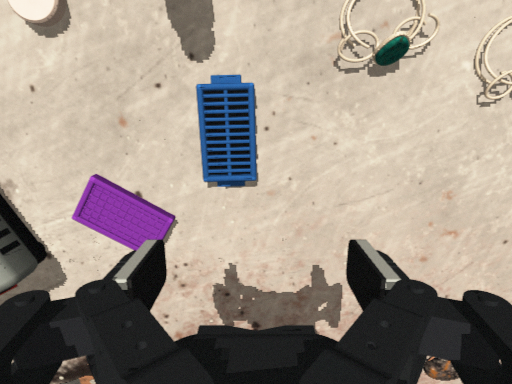

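```bash
python3 - <<'E'
from meas import *
w=load("wrist10")
fit(w,"grille",(180,280,60,205),.016)
a=cv2.resize(w["color"][65:195,185:270],None,fx=4.5,fy=4.5,interpolation=cv2.INTER_CUBIC);cv2.imwrite("pics/c5.png",a[...,::-1])
E
```

```text
grille [ 611.  -149.7] [100.4  50.7] long axis yaw -4.6
```

View pics/c5.png

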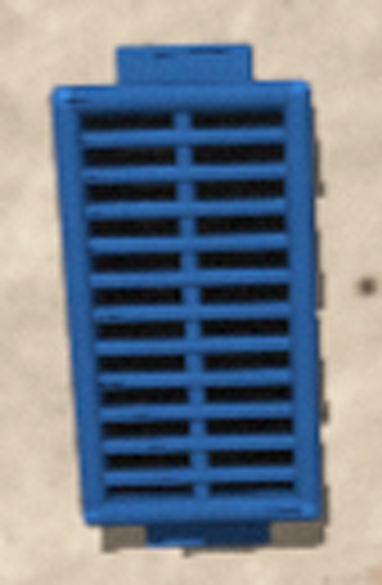

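```bash
python3 - <<'E'
from h import *
w=load("wrist10")
p=(np.array([(54,88),(307,82),(318,515),(84,520)],float)+.5)/4.5-.5+[185,65]
P=ray(w,p,.0155);print(P.round(4)[:,:2].tolist(),P.mean(0).round(4));d=P[0]-P[3]+P[1]-P[2];print(np.degrees(np.arctan2(d[1],d[0])),np.linalg.norm(P[0]-P[3]),np.linalg.norm(P[0]-P[1]))
E
python3 p.py .610 -.1497 .24 -95 6
```

```text
[[0.6559, -0.1282], [0.6518, -0.1779], [0.5644, -0.1707], [0.5688, -0.1205]] [ 0.6102 -0.1493  0.0155]
-4.880339845355941 0.08749950971028513 0.04984749228418441
tot mm [ 42.   18.4 -92.5] rv deg [ 1.3 -0.6 -1.1]
[[[-0.08, -0.14, 0.3, 0.04, -0.02, -0.04], [-0.08, -0.14, 0.31, 0.04, -0.02, -0.04], [-0.08, -0.14, 0.31, 0.04, -0.02, -0.04], [-0.08, -0.14, 0.31, 0.04, -0.02, -0.04], [-0.08, -0.14, 0.31, 0.04, -0.02, -0.04], [-0.07, -0.14, 0.31, 0.04, -0.02, -0.04]]]
```

{"method": "servo_tool", "body": {"motion": [[[-0.08,-0.14,0.25,0.05,-0.02,-0.04],[-0.08,-0.14,0.31,0.05,-0.02,-0.04],[-0.08,-0.14,0.31,0.05,-0.02,-0.04],[-0.08,-0.14,0.31,0.05,-0.02,-0.04],[-0.08,-0.14,0.31,0.04,-0.02,-0.04],[-0.08,-0.14,0.31,0.04,-0.02,-0.04],[0,0,0,0,0,0]]]}}

```text
clock: 20.5
position: [0.6155, -0.1371, 0.229]
ee_rot: [-0.682, 0.731, 0.002, 0.002]
ft_force: [-0.8, -0.3, -0.5]
grip_width: 1.002
```

```bash
python3 snap.py wrist11; python3 p.py .610 -.1495 .172 -95 5
```

```text
20.55 [ 0.6153 -0.1376  0.2302] yaw -94.03 w 0.9965295498728347 F [-0.6  0.7  0.2] z [ 0.     0.006 -1.   ]
tot mm [ -5.4 -12.  -58.2] rv deg [0.  0.3 1. ]
[[[0.05, 0.02, 0.23, 0.0, 0.01, 0.04], [0.05, 0.02, 0.23, 0.0, 0.01, 0.04], [0.05, 0.02, 0.23, 0.0, 0.01, 0.04], [0.05, 0.02, 0.23, 0.0, 0.01, 0.04], [0.05, 0.02, 0.23, 0.0, 0.01, 0.04]]]
```

View pics/wrist11.png

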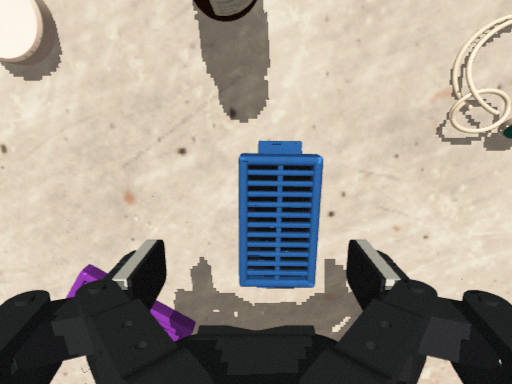

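```bash
python3 - <<'E'
from h import *
w=load("wrist11")
P=ray(w,[(240,155),(322,155),(316,286),(239,286)],.0155);print(P.mean(0).round(4));d=P[0]-P[3]+P[1]-P[2];print(np.degrees(np.arctan2(d[1],d[0])),np.linalg.norm(P[0]-P[3]),np.linalg.norm(P[0]-P[1]))
E
```

```text
[ 0.6107 -0.1496  0.0155]
-4.288898009588186 0.08962298949836321 0.04962081254370852
```

{"method": "servo_tool", "body": {"motion": [[[0.08,0.03,0.1,0,0.02,0.06],[0.08,0.03,0.2,0,0.02,0.06],[0.04,0.02,0.25,0,0.01,0.04],[0.04,0.02,0.25,0,0,0.03],[0,0,0.1,0,0,0],[0,0,0,0,0,0]]]}}

```text
clock: 21.15
position: [0.6083, -0.1509, 0.1821]
ee_rot: [-0.675, 0.738, -0.0, 0.001]
ft_force: [-0.1, -0.4, 0.3]
grip_width: 1.0
```

```bash
python3 snap.py; python3 p.py .610 -.1495 .172 -95 3
```

```text
21.15 [ 0.6083 -0.1509  0.1821] yaw -95.14 w 0.9998442212137048 F [-0.1 -0.4  0.3] z [ 0.001  0.001 -1.   ]
tot mm [  1.6   1.3 -10.1] rv deg [-0.1  0.  -0.1]
[[[-0.01, -0.01, 0.07, 0.0, 0.0, -0.01], [-0.01, -0.01, 0.07, 0.0, 0.0, -0.01], [-0.01, -0.01, 0.07, 0.0, 0.0, -0.01]]]
```

{"method": "servo_tool", "body": {"motion": [[[-0.02,-0.03,0.07,0,0,-0.01],[-0.01,-0.02,0.07,0,0,0],[0,-0.01,0.07,0,0,0],[0,0,0,0,0,0],[0,0,0,0,0,0]]]}}

```text
clock: 21.65
position: [0.6124, -0.1493, 0.1715]
ee_rot: [-0.675, 0.738, -0.001, 0.001]
ft_force: [-0.3, -0.3, 0.5]
grip_width: 1.002
```

```bash
python3 snap.py; python3 p.py .6105 -.1495 .172 -95 1
```

```text
21.65 [ 0.6124 -0.1493  0.1715] yaw -95.05 w 1.0021736018744851 F [-0.3 -0.3  0.5] z [ 0.003  0.001 -1.   ]
tot mm [-2.  -0.2  0.5] rv deg [-0.2  0.1 -0. ]
[[[0.01, 0.04, -0.01, -0.03, 0.01, -0.01]]]
```

{"method": "servo_tool", "body": {"motion": [[[0,0.04,-0.01,-0.03,0,0],[0,0,0,0,0,0],[0,0,0,0,0,0],[0,0,0,0,0,0],[0,0,0,0,0,0],[0,0,0,0,0,0]]], "jaw": 255, "force": 110}}

```text
clock: 22.25
position: [0.6105, -0.1493, 0.1734]
ee_rot: [-0.675, 0.738, -0.0, 0.001]
ft_force: [0.6, -0.0, -1.1]
grip_width: 0.578
```

```bash
python3 snap.py wrist12;python3 p.py .5574 .150 .365 -69 12
```

```text
22.3 [ 0.6105 -0.1493  0.1734] yaw -95.05 w 0.5759300252606148 F [ 0.5 -0.1 -1.4] z [ 0.001  0.001 -1.   ]
tot mm [-53.1 299.3 191.6] rv deg [ -0.1   0.1 -26.1]
[[[-0.49, 0.13, -0.32, 0.0, 0.0, -0.43], [-0.49, 0.11, -0.32, 0.0, 0.0, -0.43], [-0.5, 0.09, -0.32, 0.0, 0.0, -0.43], [-0.5, 0.08, -0.32, 0.0, 0.0, -0.43], [-0.5, 0.06, -0.32, 0.0, 0.0, -0.43], [-0.51, 0.04, -0.32, 0.0, 0.0, -0.43], [-0.51, 0.02, -0.32, 0.0, 0.0, -0.43], [-0.51, 0.0, -0.32, 0.0, 0.0, -0.43], [-0.51, -0.02, -0.32, 0.0, 0.0, -0.43], [-0.51, -0.04, -0.32, 0.0, 0.0, -0.43], [-0.5, -0.06, -0.32, 0.0, 0.0, -0.43], [-0.5, -0.08, -0.32, 0.0, 0.0, -0.43]]]
```

View pics/wrist12.png

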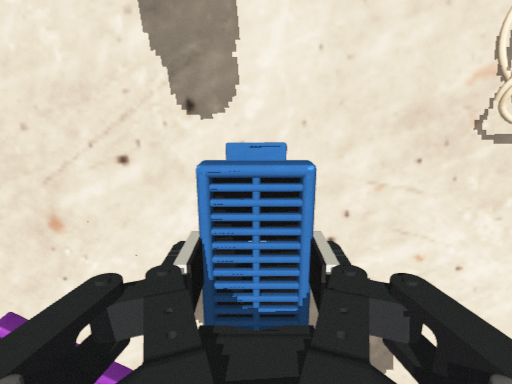

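```bash
python3 - <<'E'
from h import *
w=load("wrist12");T=np.array([.6105,-.1493]);a=np.radians(-95.05);x=np.array([np.cos(a),np.sin(a)]);y=np.array([np.sin(a),-np.cos(a)])
for p,z in [((199,162),.0155),((313,162),.0155),((227,143),.0035),((286,143),.0035)]:
    d=ray(w,p,z)[0,:2]-T;print((d@x).round(4),(d@y).round(4))
E
```

```text
-0.0251 -0.0457
0.0233 -0.0457
-0.0142 -0.0526
0.0128 -0.0526
```

{"method": "servo_tool", "body": {"motion": [[[0,0,-0.3,0,0,0],[0,0,-0.8,0,0,0],[-0.2,0.06,-0.8,0,0,-0.2],[-0.45,0.13,-0.7,0,0,-0.45],[-0.6,0.12,-0.6,0,0,-0.5],[-0.6,0.1,-0.4,0,0,-0.5],[-0.6,0.08,-0.2,0,0,-0.5],[-0.6,0.05,0,0,0,-0.5],[-0.6,0,0,0,0,-0.5],[-0.6,-0.03,0,0,0,-0.5],[-0.6,-0.05,0,0,0,-0.5],[-0.3,-0.05,0,0,0,-0.3]]]}}

```text
clock: 23.5
position: [0.5635, 0.1099, 0.383]
ee_rot: [0.806, -0.592, 0.002, -0.004]
ft_force: [-0.4, 0.4, -1.1]
grip_width: 0.579
```

```bash
python3 snap.py; python3 p.py .5574 .150 .345 -69 5
```

```text
23.5 [0.5635 0.1099 0.383 ] yaw -72.64 w 0.5791041957815498 F [-0.4  0.4 -1.1] z [ 0.008  0.003 -1.   ]
tot mm [ -6.1  40.  -38.1] rv deg [-0.5 -0.  -3.6]
[[[-0.16, -0.02, 0.15, -0.02, 0.0, -0.15], [-0.16, -0.03, 0.15, -0.02, 0.0, -0.15], [-0.16, -0.03, 0.15, -0.02, 0.0, -0.15], [-0.16, -0.03, 0.15, -0.02, 0.0, -0.15], [-0.16, -0.03, 0.15, -0.02, 0.0, -0.15]]]
```

{"method": "servo_tool", "body": {"motion": [[[-0.16,-0.03,0.1,-0.02,0,-0.15],[-0.16,-0.03,0.12,-0.02,0,-0.15],[-0.16,-0.03,0.12,-0.02,0,-0.15],[-0.16,-0.03,0.12,-0.02,0,-0.15],[-0.14,-0.03,0.12,-0.02,0,-0.12],[0,0,0,0,0,0]]]}}

```text
clock: 24.1
position: [0.5581, 0.1493, 0.3518]
ee_rot: [0.824, -0.566, 0.0, 0.001]
ft_force: [0.5, 0.5, -0.8]
grip_width: 0.579
```

```bash
python3 snap.py wrist13; python3 p.py .5574 .150 .305 -69 4
```

```text
24.15 [0.5583 0.1486 0.3523] yaw -69.06 w 0.5764905129612008 F [-0.8 -1.  -0.7] z [-0.001 -0.002 -1.   ]
tot mm [ -0.9   1.3 -47.3] rv deg [ 0.1 -0.1 -0.1]
[[[-0.01, 0.0, 0.24, 0.0, -0.01, 0.0], [-0.01, 0.0, 0.24, 0.0, -0.01, 0.0], [-0.01, 0.0, 0.24, 0.0, -0.01, 0.0], [-0.01, 0.0, 0.24, 0.0, -0.01, 0.0]]]
```

View pics/wrist13.png

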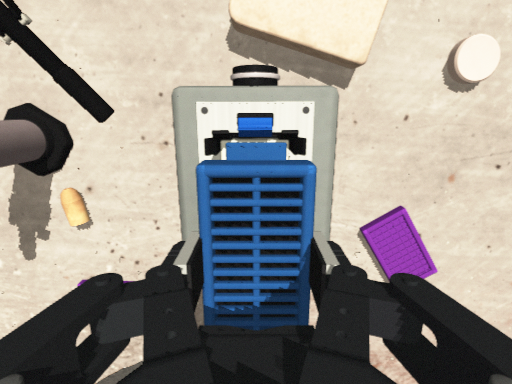

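Grille aligned with the bay; the tab at (256,150) lines up with the rear catch at (256,122). I'll go down.

{"method": "servo_tool", "body": {"motion": [[[-0.04,0,0.1,0,-0.01,0],[-0.02,0,0.15,0,-0.01,0],[-0.01,0,0.2,0,0,0],[0,0,0.2,0,0,0],[0,0,0.15,0,0,0],[0,0,0.1,0,0,0],[0,0,0,0,0,0]]]}}

```text
clock: 24.85
position: [0.5571, 0.1503, 0.303]
ee_rot: [0.823, -0.568, -0.0, 0.001]
ft_force: [-0.6, 0.0, -1.3]
grip_width: 0.577
```

```bash
python3 snap.py; python3 p.py .5574 .150 .285 -69 4
```

```text
24.85 [0.5571 0.1503 0.303 ] yaw -69.24 w 0.5770805820838856 F [-0.6  0.  -1.3] z [-0.001 -0.001 -1.   ]
tot mm [  0.2  -0.3 -18. ] rv deg [ 0.1 -0.  -0.2]
[[[0.0, 0.0, 0.09, 0.0, 0.0, -0.01], [0.0, 0.0, 0.09, 0.0, 0.0, -0.01], [0.0, 0.0, 0.09, 0.0, 0.0, -0.01], [0.0, 0.0, 0.09, 0.0, 0.0, -0.01]]]
```

{"method": "servo_tool", "body": {"motion": [[[0,0,0.08,0,0,-0.02],[0,0,0.1,0,0,-0.02],[0,0,0.1,0,0,-0.02],[0,0,0.08,0,0,0],[0,0,0,0,0,0]]]}}

```text
clock: 25.35
position: [0.5574, 0.1503, 0.284]
ee_rot: [0.825, -0.566, 0.0, 0.0]
ft_force: [-0.4, -0.8, -1.4]
grip_width: 0.579
```

```bash
python3 snap.py; python3 p.py .5574 .150 .275 -69 4
```

```text
25.35 [0.5574 0.1503 0.284 ] yaw -68.91 w 0.5789182941956431 F [-0.4 -0.8 -1.4] z [-0.    -0.001 -1.   ]
tot mm [ 0.  -0.4 -9. ] rv deg [ 0.  -0.   0.1]
[[[0.0, 0.0, 0.04, 0.0, 0.0, 0.0], [0.0, 0.0, 0.04, 0.0, 0.0, 0.0], [0.0, 0.0, 0.04, 0.0, 0.0, 0.0], [0.0, 0.0, 0.04, 0.0, 0.0, 0.0]]]
```

Excellent alignment. Now down gently in 2.5 mm rows.

{"method": "servo_tool", "body": {"motion": [[[0,0,0.05,0,0,0],[0,0,0.05,0,0,0],[0,0,0.05,0,0,0],[0,0,0.05,0,0,0],[0,0,0.05,0,0,0]]]}}

```text
clock: 25.85
position: [0.5581, 0.1504, 0.272]
ee_rot: [0.825, -0.566, 0.001, -0.001]
ft_force: [-1.4, -0.1, 8.2]
grip_width: 0.575
```

{"method": "servo_tool", "body": {"motion": [[[0,0,0.06,0,0,0],[0,0,0.06,0,0,0],[0,0,0.06,0,0,0]]]}}

```text
clock: 26.15
position: [0.5584, 0.1501, 0.2639]
ee_rot: [0.824, -0.566, 0.001, -0.001]
ft_force: [-0.1, -0.2, -0.6]
grip_width: 0.575
```

{"method": "servo_tool", "body": {"motion": [[[0,0,0.05,0,0,0],[0,0,0.04,0,0,0]]]}}

```text
clock: 26.35
position: [0.5586, 0.1501, 0.2598]
ee_rot: [0.824, -0.566, 0.001, -0.002]
ft_force: [-13.9, -3.6, 32.6]
grip_width: 0.576
```

{"method": "servo_tool", "body": {"motion": [[[0,0,0.04,0,0,0],[0,0,0.04,0,0,0]]]}}

```text
clock: 26.55
position: [0.5589, 0.1497, 0.2599]
ee_rot: [0.824, -0.566, -0.0, -0.002]
ft_force: [-12.1, -2.9, 26.9]
grip_width: 0.58
```

```bash
python3 snap.py wrist14 scene14 side14; python3 - <<'E'
import cv2
a=cv2.imread("pics/scene14.png")[110:230,140:260];b=cv2.imread("pics/side14.png")[190:300,180:300]
cv2.imwrite("pics/c6.png",cv2.hconcat([cv2.resize(a,(390,390),interpolation=2),cv2.resize(b,(390,390),interpolation=2)]))
E
```

```text
26.7 [0.5589 0.1497 0.2599] yaw -68.96 w 0.575836831086498 F [-12.8  -2.8  25.9] z [ 0.003  0.004 -1.   ]
```

View pics/wrist14.png

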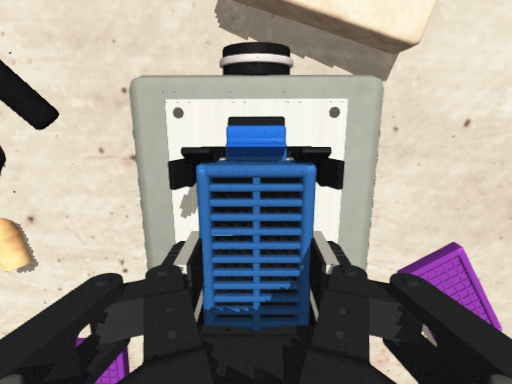

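View pics/c6.png

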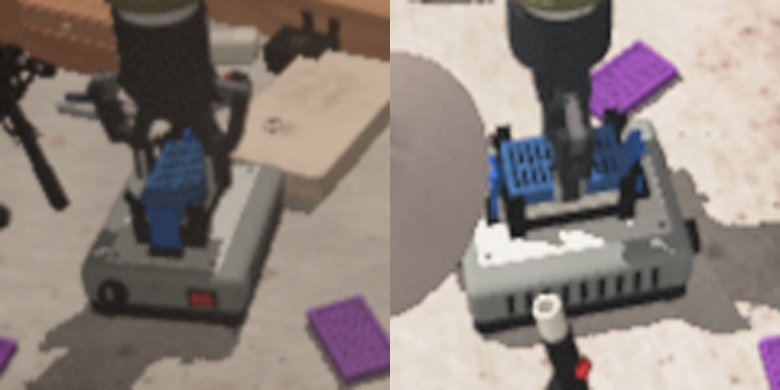

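```bash
python3 - <<'E'
import cv2
r=lambda f,y0,y1,x0,x1:cv2.resize(cv2.imread(f)[y0:y1,x0:x1],(390,290),interpolation=2)
A=cv2.hconcat([r("pics/scene0.png",145,215,165,235),r("pics/scene14.png",145,215,165,235)])
B=cv2.hconcat([r("pics/side0.png",215,265,205,272),r("pics/side14.png",215,265,205,272)])
cv2.imwrite("pics/c7.png",cv2.vconcat([A,B]))
E
```

```text
(no output)
```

View pics/c7.png

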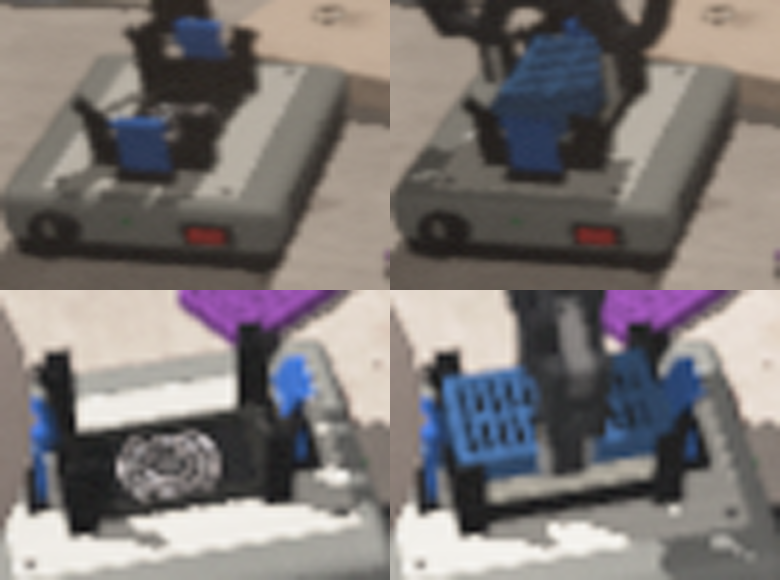

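```bash
python3 - <<'E'
from h import *
s=np.array([.5574,.150]);a=np.radians(21);u=np.array([np.cos(a),np.sin(a)])
for n in ("wrist9","wrist14"):
    w=load(n);h=cv2.cvtColor(w["color"],cv2.COLOR_RGB2HSV).astype(int)
    m=(h[...,0]>95)&(h[...,0]<130)&(h[...,1]>120)&(h[...,2]>80)
    r=[np.where(m[90:160,c])[0].min()+90 for c in range(248,266,4)];print(n,r,[((ray(w,(c,np.median(r)-.5),.107)[0,:2]-s)@u*1000).round(1) for c in (250,262)])
d=[]
for n in ("side0","side14"):
    w=load(n);h=cv2.cvtColor(w["color"],cv2.COLOR_RGB2HSV).astype(int)
    m=(h[...,0]>95)&(h[...,0]<130)&(h[...,1]>100)
    print(n,[(y,np.where(m[y,:272])[0].max()) for y in range(226,246,2) if m[y,200:272].any()],[(y,np.where(m[y,205:240])[0].min()+205) for y in range(230,246,2) if m[y,205:240].any()])
E
```

```text
wrist9 [np.int64(118), np.int64(118), np.int64(118), np.int64(118), np.int64(117)] [np.float64(62.9), np.float64(62.9)]
wrist14 [np.int64(125), np.int64(125), np.int64(125), np.int64(125), np.int64(125)] [np.float64(63.4), np.float64(63.4)]
side0 [(226, np.int64(256)), (228, np.int64(256)), (230, np.int64(257)), (232, np.int64(258)), (234, np.int64(256)), (236, np.int64(254)), (238, np.int64(214)), (240, np.int64(257)), (242, np.int64(257)), (244, np.int64(211))] [(234, np.int64(211)), (236, np.int64(211)), (238, np.int64(211)), (240, np.int64(211)), (242, np.int64(211)), (244, np.int64(211))]
side14 [(226, np.int64(248)), (228, np.int64(256)), (230, np.int64(257)), (232, np.int64(258)), (234, np.int64(256)), (236, np.int64(254)), (238, np.int64(253)), (240, np.int64(257)), (242, np.int64(257)), (244, np.int64(256))] [(230, np.int64(214)), (232, np.int64(214)), (234, np.int64(211)), (236, np.int64(211)), (238, np.int64(211)), (240, np.int64(211)), (242, np.int64(211)), (244, np.int64(211))]
```

Both catches are back at their start pixels, and the push holds steady at about 26 N. Handing in.

```bash
python3 - <<'E'
from workcell import order,status
print(order.hand_in()); o=status.get_obs();print(o["clock"],o["position"],o["ft_force"],o["grip_width"])
E
```

```text
the job is handed in; nothing more can be done
None
the job is handed in; nothing more can be done
```

The filters and grille are fitted and I handed the job in at about 26.7 s on the clock. The hand-in gave no verdict, and the state could not be read afterwards.

- **What I did:** I laid the black carbon cassette in the bay and stacked the white pre-filter squarely on it. Then I pressed the blue grille down between the guides until it snapped in. The gripper still holds the grille and pushes it down.
- **Snap:** the force rose to about 8 N, dropped to near zero, then climbed as the sprung frame bottomed. From the gripper's height, the grille's underside is about 20–21 mm above the seat.
- **Catches:** both are back where they started. The front one sits on the same pixels in the side view, and the rear one is within about 0.5 mm of its earlier position in the wrist view.
- **Final push:** steady at about 26 N down, with a peak reading of 33 N, so well under the 50 N crushing limit.
- **Small deviations:** the gripper ended about 1.5 mm along +x from the bay centre, with about 13 N of sideways force.
- **Bystanders:** nothing was done near the bangle, borax tablet or bottle, but I did not measure their positions again at the end.

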